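# Free the press arm and clear the board jig

## Robot

A 6-joint arm with a two-finger parallel gripper is mounted at the origin on a cart in front of the work surface, level with it; the furniture and walls round the work are solid. World frame = base frame: x ahead of the robot, y to its left, z up, the work surface at z = 0. Lengths are in m, angles in rad, forces in N, time in s.
With the tool pointing down it reaches from about 0.25 to 0.775 m from the base axis. Payload 4 kg.
Tool frame: the origin (TCP) lies at the very end of the fingers, on their centre line; the grasp point (between the pads) lies 19 mm behind it; z points along the fingers, y is the direction in which the jaws open and shut (so a half turn about z gives the same grasp; the last joint's range is limited). The gripper opens to 94 mm and grips with 3 to 60 N. Pads are 16 mm wide; open, the fingers measure 119 mm over their backs; the gripper's body (75 mm by 177 mm) begins 78 mm behind the grasp point.
Start: joints at [1.085, 0.087, 1.371, -0, 1.684, -0.103], TCP at [0.205, 0.51, 0.206] pointing down, gripper open.
Joint ranges: [-3.1, 3.1], [-0.76, 2.03], [0.27, 2.55], [-1.08, 4.22], [0.17, 2.65], [-2.57, 2.57]. Speed limits (rad/s): [2.79, 2.79, 3.14, 3.14, 3.14, 3.14].

## Interface

Orientations are given as [roll, pitch, yaw] about the fixed x, y, z axes, in that order (R = Rz(yaw) Ry(pitch) Rx(roll)).
In Python, from rig import * gives the robot as it stands. The module is installed in compiled form; this text tells all that it offers.
- The arm moves only by the shell command python3 -m crank 'ROWS' [FORCE]. ROWS is JSON, a list of rows, each a list of 7 numbers: the finger opening in m, from 0 to 0.094, then the shift along the world's x, y, z in m, then the turn, a rotation vector about the world's x, y, z in degrees. A call has 1 to 8 rows; each row is the pose to reach, as a shift and turn from the pose commanded when the call began; what a row does not reach only later rows make up. A row lasts 1/12 s, in which the tool goes at most 41.7 mm and 7.16 degrees, less where a joint would pass 70% of its speed; a pose out of reach is approached as far as the arm can. A call with a gripper value outside its range is refused whole. The fingers move at their own pace and stop on an object; FORCE is the grip in N (left out, the last holds). Time passes only in rows, so rows that repeat a pose let the fingers close. It gives the time, the measured TCP pose, the force and the opening at its end, in the units of the state.
- observe(): the state, without advancing time (a new reading comes with each control period).
- capture(name): name is "scene" or "top" or "wrist"; returns a dict with "color" (384x512x3 uint8, red, green, blue), "mtx" (3x3 intrinsics, pixels), "position" and "rotation" of the camera in the world. Camera axes: x right, y down, z forward; pixel columns grow to the right and rows downward; lengths in m; the calibration is good to about 2 mm. A picture is of the moment at which its call begins. There is no depth.
- sign_off(): hands the job in, once; it reports no verdict.
The state is a dict: "time": time; "q": joint angles; "joint_velocities": joint speeds; "joint_torque": joint torques, N m; "tool_pos": TCP position; "orientation": TCP orientation; "force": force on the tool from outside, world axes, zero at the start; "wrist_torque": the same for the moment, N m; "gripper_width": finger opening in m.
Only numpy, scipy, OpenCV 4.12 (cv2) and the standard library are available. Lean on these libraries where they do the work, as an engineer would, in place of code of your own. Each camera call takes 0.05 s, during which the arm holds its last target.

## Task

Get the circuit board out from under the press of the jig: lift the counterweighted arm by its bar until it stays fully open by itself, then slide the board along its rails on to the side ledge, right up against the end stop, and leave it lying flat. The arm may or may not be held by the sliding catch, and the catch does not show it: try the arm gently, and if it is held let it down, slide the catch to one end or the other and try again, never forcing the arm against the catch. Leave the jars, bottles and tools round the jig where they are.

Things in the scene. Friction and masses are not known exactly. Their poses are not given: they have to be found in the camera images.
- jig: Board press jig fixed on the desk: aluminium base plate 12 mm thick. Origin on the desk under the arm's centre line; x points from lift bar to hinge (roughly away from the robot), y to its left, z up. In this frame (mm): plate x -85..130, y -175..140; hinge posts x 75..105, y -39..39, top z 82; black catch housing x -64..4, y 85..135, top z 50.
- hinge_angle (a joint): Hinge angle of the press arm (rad): 0 = down over the board, grows as the front is lifted, 1.5 = fully open on its stop. It falls shut below about 0.6, falls open by itself beyond (surely from 0.8). Free, it takes 1 to 2.5 N at the bar to lift. Held by the catch, it moves 0.02 rad freely, then springs against the bolt (4 N per mm at the bar), and stays under 0.07.
- press_arm: The press arm with all it carries: lift bar, press plate, side lug with blade, counterweight. Origin on the hinge axis; axes as the jig's when it is down, turned about the jig's y when it is up.
- hinge_axis (a point): Point on the arm's hinge axis, which runs along the jig's y; at x 90, y 0, z 65 mm of the jig. The arm carries a steel cylinder (48 mm across, 56 mm long) on a stalk 66 mm above the axis (top at z 155 with the arm down); as the arm opens it swings back, away from the bar.
- lift_bar (a point): Middle of the lift bar at the arm's front end: round steel cross bar, 12 mm across, 110 mm long along the jig's y, 195 mm from the hinge axis. Arm down: x -105, y 0, z 65 mm of the jig, 20 mm in front of the plate, free in front, above and below. Behind it the arm is a flat bar 28 mm wide, 12 mm thick.
- press_plate (a point): Centre of the underside of the clear press plate (70 x 60 mm) hung under the arm: x -30, y 0, z 34 mm of the jig with the arm down; its brass pins reach 10 mm lower, to just above the board. It swings up with the arm.
- catch: Black ribbed thumb piece on the catch housing, 12 (x) x 14 (y) x 17 mm. It slides along the jig's x and stays where left (about 1.5 N). Origin at its foot on the housing top, at y 120, z 50 mm of the jig (its top is z 68), axes as the jig's. It starts somewhere within the middle 14 mm of its travel.
- catch_mid (a point): Middle of the thumb piece's travel of 10 mm each way along the jig's x (x -30, y 120, z 50 mm of the jig). It moves a hidden bolt that is fitted for either hand, so its place does not tell if the arm is held. At one end of the travel at least (-10 or +10) the arm is free; which end differs; only trying the arm tells. Slide it with the arm down.
- latch_blade (a point): Top of a steel blade 14 x 5 mm hanging from the arm's side lug into the slot of the catch housing, where the hidden bolt may hold it. It is at x -30, y 97, z 65 mm of the jig with the arm down; the lug is a bar 16 mm wide from the arm to it.
- board: Small blue circuit board with a flat metal shield, 72 (x) x 78 (y) x 9 mm, about 25 g, lying loose on the jig's plate under the press, axes along the jig's. Origin on its underside (z 12 mm of the jig). The board is 2 mm thick, y -39 to +33; the shield on its +y half is 4 to 8 mm above its underside and reaches y +37.
- ledge_end (a point): Where the board's origin lies when it touches the end stop: x -30, y -126, z 12 mm of the jig. Two guide rails 7 mm high, inner faces x -70 and x 10, run from y 45 (open end) to the end stop (10 mm high, inner face y -165). The side ledge is the part of the plate with y under -80. Between board and catch housing the plate is free once the arm is up.
- flux_jar: Bystander: small round jar with a screw lid, 41 mm across, 50 mm tall, standing loose to the left of the jig or in front of it. Origin at the centre of its underside.
- white_bottle: Bystander: white squeeze bottle with a nozzle, 32 mm across, 114 mm tall, standing loose in front of the jig's right half or to the left of the jig. Origin at the centre of its underside.
- paste_tube: Bystander: white paste tube standing on its cap, 23 x 25 mm, 76 mm tall, loose, to the right of the jig. Origin at the centre of its underside.
- braid_spool: Bystander: flat spool, 51 mm across, 10 mm tall, lying loose on the jig's base plate, behind the ledge and right of the hinge. Origin at the centre of its underside.
- tweezers: Bystander: tweezers, 16 x 120 x 10 mm (long along y), lying loose in front of the jig's left half. Origin at the centre of its underside.
- side_cutters: Bystander: side cutters, 47 x 124 x 14 mm (long along y), lying loose behind and left of the jig. Origin at the centre of its underside.
There are look-alikes about, which are no part of the job. Of the things like the board, leave any that is turquoise; of the rest the larger one is meant.

How it is judged:
On the way, in this order (a step that is already met when the one before it is completed fails the run):
1. the arm stands fully open by itself, not touched by the robot, with the board still in the press (value of joint hinge_angle above 1.4 rad and contact force between the fingers and press_arm below 0.3 N and velocity of joint hinge_angle below 0.1 rad/s and horizontal distance between board and ledge_end above 0.05 m), for 0.2 s.
2. the board lies at the end stop of the ledge (horizontal distance between board and ledge_end below 0.014 m and z of board in the frame of jig below 0.018 m and angle between board's own z axis and vertical below 0.1 rad), for 0.2 s.
At the end, for the whole second after the job is handed in: The arm rests open (beyond 1.4 rad) and the board lies flat on the side ledge at rest, its origin within 14 mm of ledge_end (touching or nearly touching the end stop) (all of step 2 and value of joint hinge_angle above 1.4 rad and linear speed of board below 0.02 m/s).
It fails at once if the arm was forced against its catch (over 45 N at the blade, about 28 N at the bar) (contact force between catch and press_arm above 45 N).
It fails at once if a jar, bottle, tube, spool or tool round the jig was disturbed (moved over 25 mm) (distance of any of flux_jar, white_bottle, paste_tube, braid_spool, tweezers, side_cutters from where it was at the start of the episode above 0.025 m).
It also fails if it takes over 72 s, if anything falls off the work surface, if the arm or the gripper's body presses on something with over 40 N, if the wrist force passes 120 N, or if a joint passes its speed limit or range.

## Working session

There is one attempt and no reset: what is moved stays moved. The work goes in short steps, Python scripts to look and compute and a shell command to move; the robot and the scene stay as the last step left them, time stands still between calls to the robot, and variables do not carry over. Pictures are saved under pics/ and viewed, and the job is handed in when it is done.

```bash
mkdir -p pics; ls; python3 - <<'E'
from rig import *
import cv2
s=observe()
print({k:(v if isinstance(v,(int,float)) else [round(float(x),3) for x in v]) for k,v in s.items()})
for n in ["scene","top","wrist"]:
    c=capture(n); cv2.imwrite(f"pics/{n}0.png",c["color"][:,:,::-1])
    print(n,c["mtx"],c["position"],c["rotation"])
    import pickle; pickle.dump(c,open(f"pics/{n}0.pkl","wb"))
E
```

```text
pics
{'time': 0.0, 'q': [1.085, 0.088, 1.372, -0.0, 1.684, -0.103], 'joint_velocities': [-0.002, 0.001, 0.0, -0.0, 0.0, 0.0], 'joint_torque': [0.0, -34.019, -30.242, 0.072, 0.033, -0.0], 'tool_pos': [0.205, 0.51, 0.204], 'orientation': [-3.14, -0.0, 2.759], 'force': [0.036, 0.219, -0.006], 'wrist_torque': [0.002, -0.019, -0.0], 'gripper_width': 0.0939356199945271}
scene [[372.83874888   0.         251.78880721]
 [  0.         372.83874888 191.67806019]
 [  0.           0.           1.        ]] [ 0.09691496 -0.44623698  0.62079426] [-2.24205422 -0.02169506 -0.76657451]
top [[369.83578738   0.         254.42131586]
 [  0.         369.83578738 189.36818895]
 [  0.           0.           1.        ]] [0.45586057 0.03708349 1.0246652 ] [-3.02146002 -0.0180955  -1.57461368]
wrist [[295.55028517   0.         256.07946567]
 [  0.         295.55028517 189.89511684]
 [  0.           0.           1.        ]] [0.12965485 0.54105689 0.38376952] [2.85411780e+00 2.08903591e-03 1.18859889e+00]
```

View pics/scene0.png

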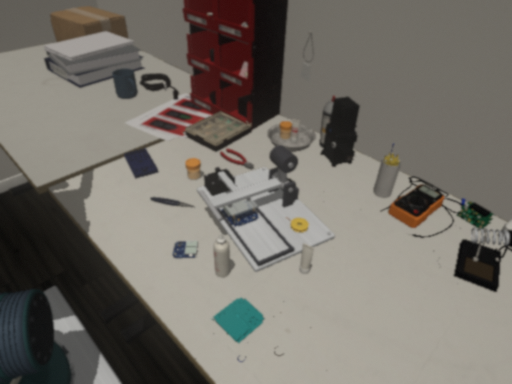

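View pics/top0.png

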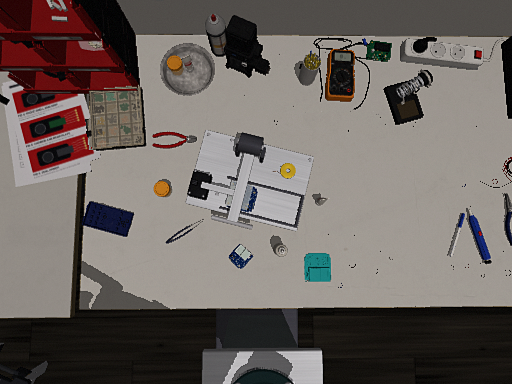

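View pics/wrist0.png

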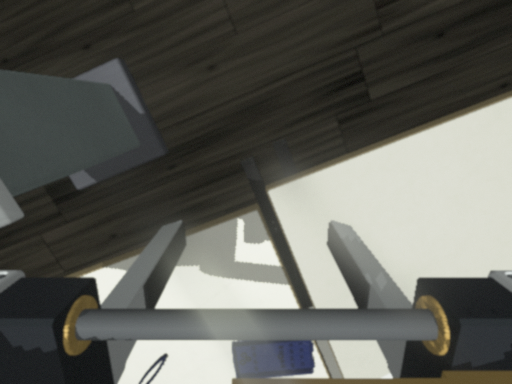

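```bash
cat > h.py <<'E'
import numpy as np, cv2, pickle
from scipy.spatial.transform import Rotation as R
def Rc(c): 
    r=np.array(c["rotation"]); return r if r.shape==(3,3) else R.from_euler('xyz',r).as_matrix()
def ray(c,u,v):
    d=Rc(c)@np.linalg.inv(c["mtx"])@np.array([u,v,1.]); return np.array(c["position"]),d/np.linalg.norm(d)
def onz(c,u,v,z):
    p,d=ray(c,u,v); return p+d*(z-p[2])/d[2]
def proj(c,P):
    q=c["mtx"]@(Rc(c).T@(np.array(P)-np.array(c["position"]))); return q[:2]/q[2]
def grab(name,f):
    from rig import capture
    c=capture(name); pickle.dump(c,open(f"pics/{f}.pkl","wb")); cv2.imwrite(f"pics/{f}.png",c["color"][:,:,::-1]); return c
def load(f): return pickle.load(open(f"pics/{f}.pkl","rb"))
def crop(c,f,u0,v0,u1,v1,k):
    cv2.imwrite(f"pics/{f}.png",cv2.resize(c["color"][v0:v1,u0:u1,::-1],None,fx=k,fy=k,interpolation=cv2.INTER_CUBIC))
E
python3 - <<'E'
from h import *
t=load("top0"); s=load("scene0")
crop(t,"t0c",145,115,335,275,4); crop(s,"s0c",140,140,340,290,4)
E
```

```text
(no output)
```

View pics/t0c.png

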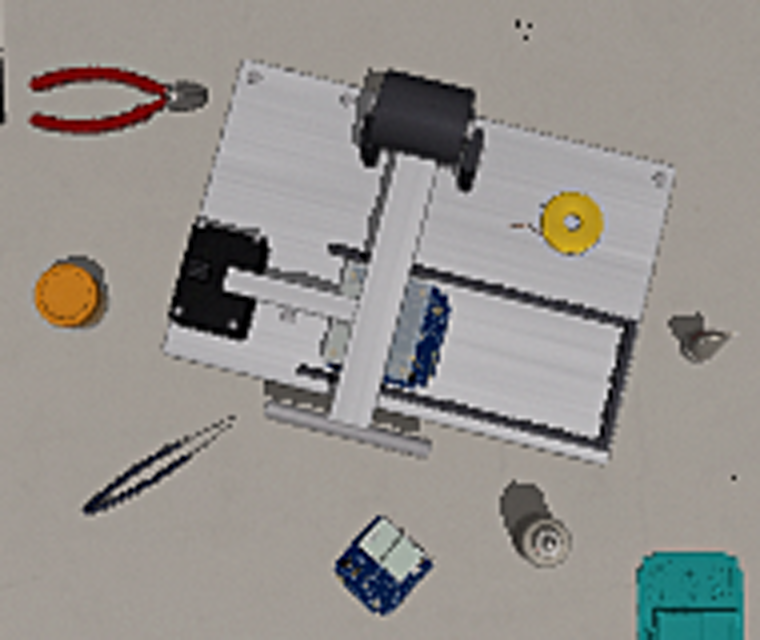

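View pics/s0c.png

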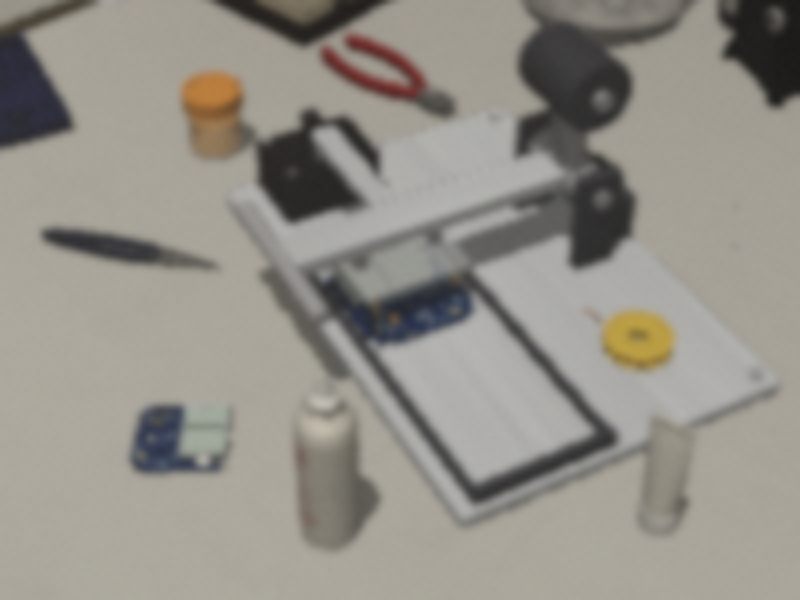

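```bash
cat >> h.py <<'E'
def full(u,v,u0=145,v0=115,k=4): return (u+.5)/k-.5+u0,(v+.5)/k-.5+v0
E
python3 - <<'E'
from h import *
t=load("top0"); s=load("scene0")
px=[(243,60),(674,165),(605,462),(165,352)]
W=np.array([onz(t,*full(*p),.012)[:2] for p in px])
J=np.array([(130,140),(130,-175),(-85,-175),(-85,140)])/1000.
print(W.round(4)); print(np.linalg.norm(W-np.roll(W,-1,0),axis=1), "expect .315 .215 .315 .215")
px2=[(233,200),(778,380),(467,522)]  # scene: frontleft, backright, frontright
W2=np.array([onz(s,*full(*p,140,140),.012)[:2] for p in px2]);print(W2.round(4))
Jc=J-J.mean(0);Wc=W-W.mean(0)
a=np.arctan2((Jc[:,0]*Wc[:,1]-Jc[:,1]*Wc[:,0]).sum(),(Jc*Wc).sum())
M=np.array([[np.cos(a),-np.sin(a)],[np.sin(a),np.cos(a)]])
o=W.mean(0)-M@J.mean(0); print("yaw",a,np.degrees(a),"o",o); print(((J@M.T+o)-W).round(4))
np.save("jig.npy",[*o,a])
def jw(x,y,z): return np.array([*(M@np.array([x,y])/1000+o),z/1000])
for n,p in dict(bar=(-105,0,65),barL=(-105,55,65),barR=(-105,-55,65),catchmid=(-30,120,67),hinge=(90,0,65),ledge=(-30,-126,12),blade=(-30,97,65),stopc=(10,-165,12),cwt=(90,0,155)).items():
    w=jw(*p); u=proj(t,w);us=proj(s,w); print(n,w.round(4),"top crop",((u-[145,115])*4).round(),"scene crop",((us-[140,140])*4).round())
E
```

```text
[[ 0.7472  0.1553]
 [ 0.6721 -0.1463]
 [ 0.4659 -0.0944]
 [ 0.5418  0.2061]]
[0.31079985 0.21269764 0.30991799 0.21153758] expect .315 .215 .315 .215
[[ 0.5394  0.1987]
 [ 0.6682 -0.1462]
 [ 0.4636 -0.0983]]
yaw -0.24527064979835575 -14.05297307187702 o [0.58917279 0.05262322]
[[ 0.0021  0.0016]
 [ 0.0006 -0.0024]
 [-0.0017 -0.0021]
 [-0.0011  0.003 ]]
bar [0.4873 0.0781 0.065 ] top crop [347. 427.] scene crop [282. 260.]
barL [0.5007 0.1315 0.065 ] top crop [265. 407.] scene crop [243. 207.]
barR [0.474  0.0248 0.065 ] top crop [430. 448.] scene crop [324. 317.]
catchmid [0.5892 0.1763 0.067 ] top crop [197. 271.] scene crop [309. 115.]
hinge [0.6765 0.0308 0.065 ] top crop [420. 140.] scene crop [567. 163.]
ledge [ 0.5295 -0.0623  0.012 ] top crop [555. 368.] scene crop [505. 420.]
blade [0.5836 0.154  0.065 ] top crop [231. 280.] scene crop [325. 136.]
stopc [ 0.5588 -0.1099  0.012 ] top crop [624. 325.] scene crop [604. 440.]
cwt [0.6765 0.0308 0.155 ] top crop [421. 107.] scene crop [577.  40.]
```

Candidates for the board in the top view: the blue board under the press (247,200), a small blue board in front of the jig (241,256), a turquoise one (317,267), a dark navy slab (108,218), and a green one (378,48). The one meant is the blue board in the jig. It lies between the rails and the close crop shows its shield. The jig fit agrees to about 3 mm in both views.

```bash
python3 - <<'E'
from h import *
t=load("top0")
a=np.load("jig.npy")
print("bottle top",onz(t,*full(548,541),.114),"base~",onz(t,*full(518,500),.0))
for n,p in dict(jar=(68,294,.05),tube=(715,343,.076),spool=(572,223,.022),cut1=(205,95,.01),tw=(235,418,.005),tw2=(88,510,.005)).items(): print(n,onz(t,*full(*p[:2]),p[2]).round(3))
E
python3 -m crank '[[0.04,0.2725,-0.4705,0,0,0,-82],[0.04,0.2725,-0.4705,0,0,0,-82],[0.04,0.2725,-0.4705,0,0,0,-82],[0.04,0.2725,-0.4705,0,0,0,-82],[0.04,0.2725,-0.4705,0,0,0,-82],[0.04,0.2725,-0.4705,0,0,0,-82],[0.04,0.2725,-0.4705,0,0,0,-82],[0.04,0.2725,-0.4705,0,0,0,-82]]' 10
```

```text
bottle top [ 0.41718568 -0.0455236   0.114     ] base~ [ 0.44026699 -0.03557064  0.        ]
jar [0.577 0.264 0.05 ]
tube [ 0.541 -0.159  0.076]
spool [ 0.629 -0.073  0.022]
cut1 [0.723 0.182 0.01 ]
tw [0.497 0.159 0.005]
tw2 [0.435 0.257 0.005]
time: 0.82
tool_pos: [0.3728, 0.2199, 0.2054]
orientation: [3.141, -0.0, 1.753]
force: [1.5, 0.2, 0.1]
gripper_width: 0.0441
```

```bash
python3 -m crank '[[0.04,0.1055,-0.1815,0,0,0,-24.7],[0.04,0.1055,-0.1815,0,0,0,-24.7],[0.04,0.1055,-0.1815,0,0,0,-24.7],[0.04,0.1055,-0.1815,0,0,0,-24.7],[0.04,0.1055,-0.1815,0,0,0,-24.7],[0.04,0.1055,-0.1815,0,0,0,-24.7],[0.04,0.1055,-0.1815,-0.04,0,0,-24.7],[0.04,0.1055,-0.1815,-0.06,0,0,-24.7]]'
python3 - <<'E'
from h import *
grab("wrist","w1"); t=grab("top","t1"); crop(t,"t1c",145,115,335,275,4); 
from rig import observe; s=observe(); print(s["tool_pos"],s["orientation"],s["q"])
E
```

```text
time: 1.48
tool_pos: [0.4775, 0.0396, 0.1432]
orientation: [-3.14, 0.0, 1.326]
force: [-0.2, 1.4, -0.4]
gripper_width: 0.0403
[0.47466312 0.0405136  0.14079349] [-3.13182450e+00  1.83592708e-03  1.32744033e+00] [-3.41186737e-02 -4.77198340e-02  1.63651234e+00  2.33159433e-04
  1.56273660e+00  2.09243252e-01]
```

View pics/w1.png

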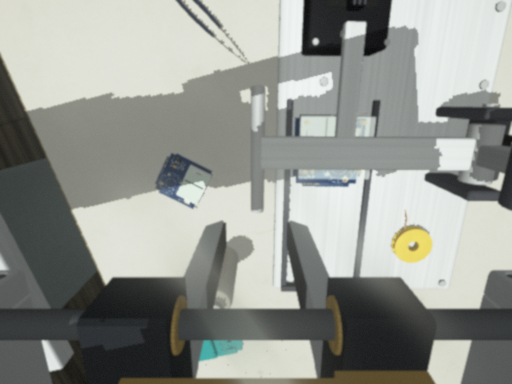

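View pics/t1c.png

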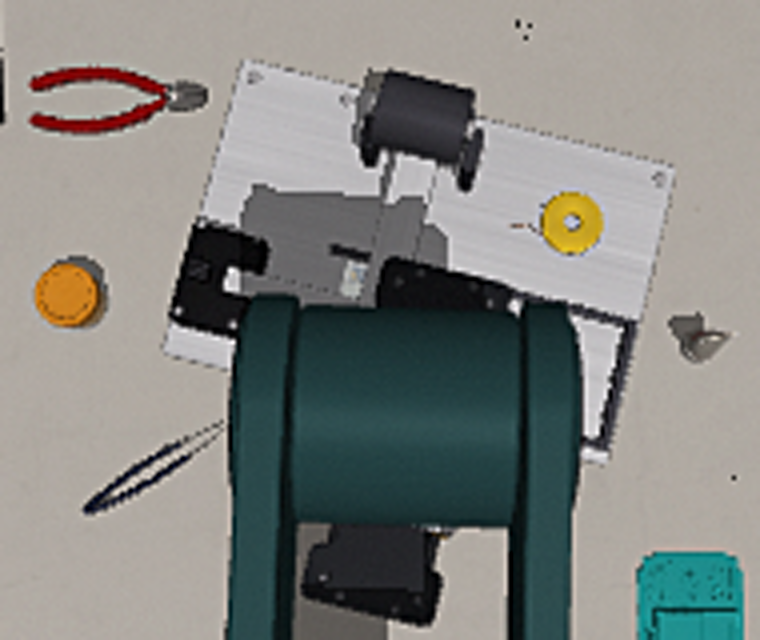

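```bash
python3 -m crank '[[0.04,0,0,-0.03,0,0,0],[0.04,0,0,-0.06,0,0,0],[0.04,0,0,-0.09,0,0,0],[0.04,0,0,-0.098,0,0,0],[0.04,0,0,-0.098,0,0,0],[0.0,0,0,-0.098,0,0,0],[0.0,0,0,-0.098,0,0,0],[0.0,0,0,-0.098,0,0,0]]' 10; python3 -m crank '[[0.0,0,0,0,0,0,0],[0.0,0,0,0,0,0,0]]' 10
```

```text
time: 2.25
tool_pos: [0.48, 0.0404, 0.0502]
orientation: [3.137, -0.001, 1.328]
force: [0.2, 0.0, -0.3]
gripper_width: 0.0236
time: 2.42
tool_pos: [0.4783, 0.0405, 0.049]
orientation: [3.141, -0.001, 1.328]
force: [-1.7, -0.5, 5.2]
gripper_width: 0.0117
```

```bash
python3 -m crank '[[0.0,0,0,0,0,0,0],[0.0,0,0,0,0,0,0],[0.0,0,0,0,0,0,0]]' 10;  python3 -m crank '[[0.0,0,0,0.002,0,0,0],[0.0,0,0,0.004,0,0,0],[0.0,0,0,0.004,0,0,0]]'; python3 -m crank '[[0.0,0,0,0.001,0,0,0],[0.0,0,0,0.001,0,0,0],[0.0,0,0,0.001,0,0,0]]';python3 -m crank '[[0.0,0,0,0.001,0,0,0],[0.0,0,0,0.001,0,0,0],[0.0,0,0,0.001,0,0,0]]'
```

```text
time: 2.67
tool_pos: [0.4783, 0.0405, 0.049]
orientation: [3.141, -0.001, 1.328]
force: [-3.2, 1.6, 6.6]
gripper_width: 0.0113
time: 2.92
tool_pos: [0.4783, 0.0405, 0.0516]
orientation: [3.141, -0.001, 1.328]
force: [0.6, 0.3, -2.0]
gripper_width: 0.0116
time: 3.17
tool_pos: [0.4783, 0.0404, 0.0524]
orientation: [3.141, -0.0, 1.328]
force: [2.2, 0.7, -1.8]
gripper_width: 0.0119
time: 3.42
tool_pos: [0.4782, 0.0404, 0.0532]
orientation: [3.141, -0.0, 1.328]
force: [3.4, 2.5, -4.8]
gripper_width: 0.0119
```

```bash
for i in 1 2 3; do python3 -m crank '[[0.0,0,0,0.001,0,0,0],[0.0,0,0,0.001,0,0,0],[0.0,0,0,0.001,0,0,0]]'; done
```

```text
time: 3.67
tool_pos: [0.4783, 0.0404, 0.0541]
orientation: [3.141, -0.0, 1.328]
force: [4.5, 3.1, -6.9]
gripper_width: 0.0112
time: 3.92
tool_pos: [0.4782, 0.0404, 0.0548]
orientation: [3.141, -0.0, 1.328]
force: [5.1, 1.6, -8.6]
gripper_width: 0.0114
time: 4.17
tool_pos: [0.4783, 0.0403, 0.0554]
orientation: [3.141, -0.0, 1.328]
force: [6.1, 1.2, -11.2]
gripper_width: 0.0112
```

The arm is held: force at the bar climbs steadily past 4 mm, to 11 N at about 6 mm. I'm letting it down and going to the catch.

```bash
python3 -m crank '[[0.0,0,0,-0.004,0,0,0],[0.0,0,0,-0.009,0,0,0],[0.0,0,0,-0.009,0,0,0],[0.04,0,0,-0.009,0,0,0],[0.04,0,0,-0.009,0,0,0],[0.04,0,0,-0.009,0,0,0],[0.04,0,0,0.02,0,0,0],[0.04,0,0,0.06,0,0,0]]'
python3 - <<'E'
from h import *
w=grab("wrist","w2"); crop(w,"w2c",230,0,430,100,4)
t=load("top0"); crop(t,"t0h",180,160,220,205,15)
E
```

```text
time: 4.83
tool_pos: [0.4741, 0.04, 0.1128]
orientation: [-3.131, 0.003, 1.328]
force: [1.1, -0.7, 0.4]
gripper_width: 0.039
```

View pics/w2c.png

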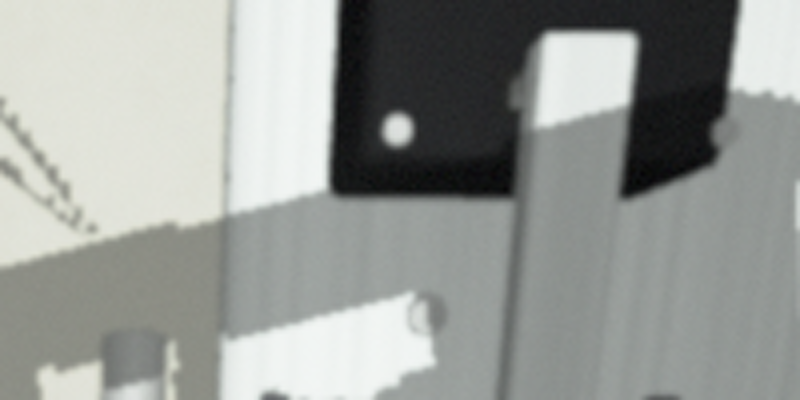

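View pics/t0h.png

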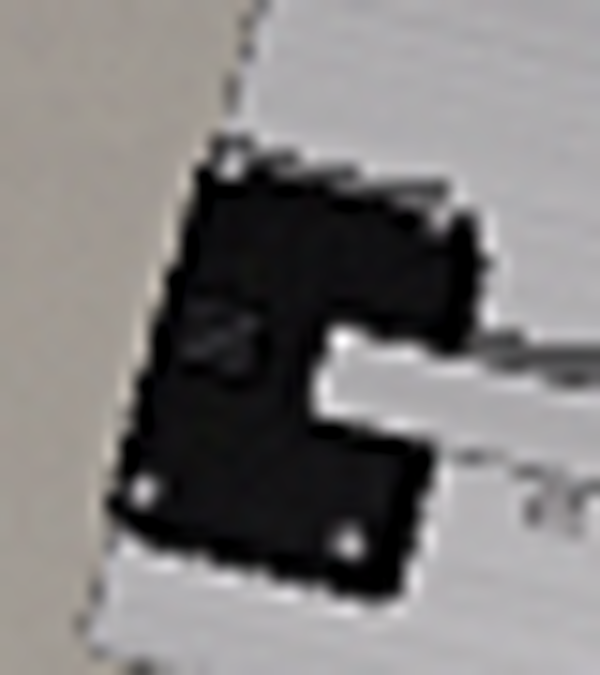

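```bash
cat >> h.py <<'E'
_o=np.load("jig.npy"); _M=np.array([[np.cos(_o[2]),-np.sin(_o[2])],[np.sin(_o[2]),np.cos(_o[2])]])
def jw(x,y,z): return np.array([*(_M@np.array([x,y])/1000+_o[:2]),z/1000])
def wj(w): return np.array([*(_M.T@(np.array(w[:2])-_o[:2])*1000),w[2]*1000])
E
python3 - <<'E'
from h import *
t=load("top0"); p=onz(t,*full(225,335,180,160,15),.067); print(p, wj(p))
for u,v in [(195,320),(215,300),(265,325),(245,370),(185,345)]: print(wj(onz(t,*full(u,v,180,160,15),.067)))
print(jw(-30,120,67),jw(-45,120,67),jw(-15,120,67))
E
```

```text
[0.59137196 0.17541017 0.067     ] [-27.68163393 119.64614041  67.        ]
[-26.39364507 125.37253534  67.        ]
[-22.16029984 122.9148064   67.        ]
[-24.30930424 113.36841721  67.        ]
[-32.77662115 114.70125111  67.        ]
[-31.05161149 125.91948502  67.        ]
[0.58920891 0.17631638 0.067     ] [0.57465783 0.17995866 0.067     ] [0.60375998 0.1726741  0.067     ]
```

```bash
python3 -m crank '[[0.04,0.03,0.036,0,0,0,0],[0.04,0.058,0.070,0,0,0,0],[0.04,0.086,0.104,0,0,0,0],[0.04,0.114,0.138,0,0,0,0],[0.04,0.114,0.138,0,0,0,0],[0.04,0.114,0.138,0,0,0,0]]'
python3 - <<'E'
from h import *
w=grab("wrist","w3");
from rig import observe; s=observe(); print(s["tool_pos"], wj(s["tool_pos"]))
E
```

```text
time: 5.38
tool_pos: [0.5931, 0.1806, 0.1155]
orientation: [-3.141, 0.0, 1.331]
force: [-1.8, -0.1, -0.7]
gripper_width: 0.0399
[0.59211771 0.17899691 0.11563806] [-27.82913783 123.30662181 115.63805815]
```

View pics/w3.png

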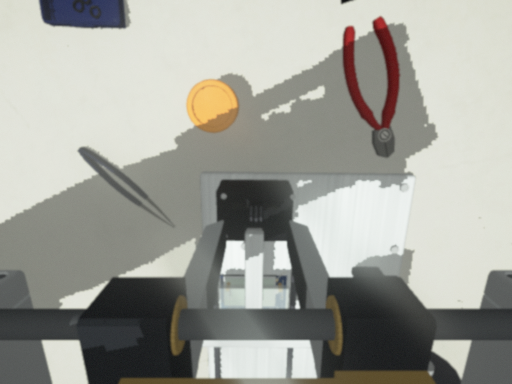

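```bash
python3 -m crank '[[0.04,0,0,-0.03,0,0,0],[0.04,0,0,-0.055,0,0,0],[0.04,0,0,-0.063,0,0,0],[0.04,0,0,-0.063,0,0,0],[0.005,0,0,-0.063,0,0,0],[0.005,0,0,-0.063,0,0,0],[0.005,0,0,-0.063,0,0,0],[0.005,0,0,-0.063,0,0,0]]' 8
python3 -m crank '[[0.005,0,0,0,0,0,0],[0.005,0,0,0,0,0,0]]'
```

```text
time: 6.1
tool_pos: [0.5924, 0.178, 0.0545]
orientation: [3.14, -0.001, 1.327]
force: [-0.7, -0.0, -0.1]
gripper_width: 0.0168
time: 6.27
tool_pos: [0.5923, 0.1782, 0.0542]
orientation: [3.141, -0.0, 1.328]
force: [-1.3, 0.6, 2.2]
gripper_width: 0.012
```

```bash
python3 -m crank '[[0.005,-0.004,0.001,0,0,0,0],[0.005,-0.008,0.002,0,0,0,0],[0.005,-0.0116,0.0029,0,0,0,0],[0.005,-0.0136,0.0034,0,0,0,0],[0.005,-0.0136,0.0034,0,0,0,0],[0.005,-0.0136,0.0034,0,0,0,0]]'
python3 - <<'E'
from h import *
from rig import observe; s=observe(); print(wj(s["tool_pos"]),s["gripper_width"],s["force"])
E
```

```text
time: 6.77
tool_pos: [0.5812, 0.181, 0.0542]
orientation: [3.134, -0.001, 1.327]
force: [7.2, -1.1, -1.7]
gripper_width: 0.012
[-38.91971923 122.6008836   54.23369927] 0.01195956394086845 [ 7.15277949 -1.11928199 -1.69138115]
```

```bash
python3 -m crank '[[0.04,0.002,0,0,0,0,0],[0.04,0.002,0,0,0,0,0],[0.04,0.002,0,0.03,0,0,0],[0.04,0.002,0,0.063,0,0,0],[0.04,-0.023,-0.035,0.063,0,0,0],[0.04,-0.048,-0.070,0.063,0,0,0],[0.04,-0.074,-0.105,0.063,0,0,0],[0.04,-0.1,-0.141,0.063,0,0,0]]'
python3 -m crank '[[0.04,0,0,0,0,0,0],[0.04,0,0,-0.03,0,0,0],[0.04,0,0,-0.06,0,0,0],[0.04,0,0,-0.069,0,0,0],[0.0,0,0,-0.069,0,0,0],[0.0,0,0,-0.069,0,0,0],[0.0,0,0,-0.069,0,0,0],[0.0,0,0,-0.069,0,0,0]]' 10
python3 -m crank '[[0.0,0,0,0,0,0,0],[0.0,0,0,0,0,0,0],[0.0,0,0,0,0,0,0]]'
python3 -m crank '[[0.0,0,0,0.002,0,0,0],[0.0,0,0,0.004,0,0,0],[0.0,0,0,0.004,0,0,0]]'
python3 -m crank '[[0.0,0,0,0.002,0,0,0],[0.0,0,0,0.002,0,0,0],[0.0,0,0,0.002,0,0,0]]'
```

```text
time: 7.43
tool_pos: [0.4805, 0.0463, 0.1159]
orientation: [-3.14, -0.0, 1.33]
force: [0.5, -1.0, -0.2]
gripper_width: 0.0401
time: 8.1
tool_pos: [0.4827, 0.0474, 0.0491]
orientation: [-3.141, -0.001, 1.328]
force: [-7.7, 2.3, 5.7]
gripper_width: 0.0164
time: 8.35
tool_pos: [0.4801, 0.048, 0.0489]
orientation: [-3.135, -0.001, 1.328]
force: [-8.7, 2.8, 7.6]
gripper_width: 0.0112
time: 8.6
tool_pos: [0.4801, 0.048, 0.0515]
orientation: [-3.135, -0.001, 1.328]
force: [-5.9, 2.6, -1.2]
gripper_width: 0.0114
time: 8.85
tool_pos: [0.4801, 0.0479, 0.0532]
orientation: [-3.135, -0.001, 1.328]
force: [-5.8, 2.5, -1.7]
gripper_width: 0.0116
```

```bash
for i in 1 2; do python3 -m crank '[[0.0,0,0,0.001,0,0,0],[0.0,0,0,0.001,0,0,0],[0.0,0,0,0.001,0,0,0]]'; done
```

```text
time: 9.1
tool_pos: [0.4802, 0.0479, 0.0542]
orientation: [-3.135, -0.001, 1.328]
force: [-4.9, 2.3, -0.7]
gripper_width: 0.0118
time: 9.35
tool_pos: [0.4802, 0.0479, 0.0552]
orientation: [-3.135, -0.001, 1.328]
force: [-5.6, 2.9, -1.8]
gripper_width: 0.0115
```

```bash
for i in 1 2; do python3 -m crank '[[0.0,0,0,0.001,0,0,0],[0.0,0,0,0.002,0,0,0],[0.0,0,0,0.002,0,0,0]]'; done; python3 -m crank '[[0.0,0,0,0.002,0,0,0],[0.0,0,0,0.004,0,0,0],[0.0,0,0,0.006,0,0,0],[0.0,0,0,0.006,0,0,0]]'
```

```text
time: 9.6
tool_pos: [0.4803, 0.0479, 0.0573]
orientation: [-3.136, -0.001, 1.328]
force: [-5.5, 1.8, -2.3]
gripper_width: 0.0117
time: 9.85
tool_pos: [0.4804, 0.0479, 0.0593]
orientation: [-3.136, -0.001, 1.328]
force: [-4.9, 1.9, -1.2]
gripper_width: 0.0117
time: 10.18
tool_pos: [0.4806, 0.0478, 0.0639]
orientation: [-3.136, -0.001, 1.328]
force: [-4.5, 4.6, -10.0]
gripper_width: 0.0116
```

```bash
python3 -m crank '[[0.0,0,0,0,0,0,0],[0.0,0,0,0,0,0,0]]';python3 -m crank '[[0.0,0,0,0,0,0,0],[0.0,0,0,0,0,0,0]]'; python3 - <<'E'
from h import *
w=grab("wrist","w4"); grab("scene","s4"); crop(load("s4"),"s4c",140,140,340,290,4)
E
```

```text
time: 10.35
tool_pos: [0.4806, 0.0478, 0.0639]
orientation: [-3.136, -0.001, 1.328]
force: [-4.3, 5.0, -7.9]
gripper_width: 0.0118
time: 10.52
tool_pos: [0.4807, 0.0478, 0.0639]
orientation: [-3.136, -0.001, 1.328]
force: [-4.4, 4.6, -8.8]
gripper_width: 0.0116
```

View pics/s4c.png

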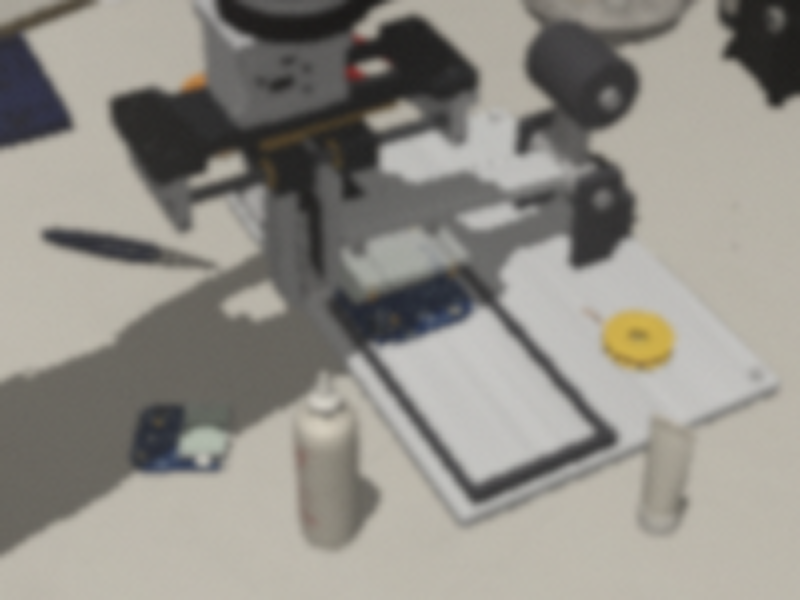

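View pics/w4.png

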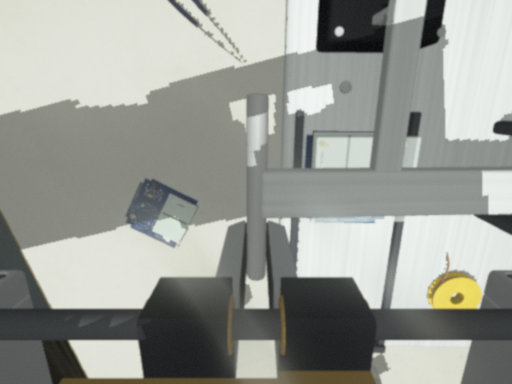

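```bash
for i in 1 2; do python3 -m crank '[[0.0,0,0,0.001,0,0,0],[0.0,0,0,0.002,0,0,0],[0.0,0,0,0.002,0,0,0]]'; done;  python3 - <<'E'
from rig import observe; s=observe(); print(s["wrist_torque"],s["force"],s["gripper_width"])
E
```

```text
time: 10.87
tool_pos: [0.4807, 0.0477, 0.0652]
orientation: [-3.136, -0.001, 1.328]
force: [-2.7, 5.2, -13.5]
gripper_width: 0.0115
time: 11.12
tool_pos: [0.4805, 0.0469, 0.0676]
orientation: [-3.136, 0.001, 1.328]
force: [-3.7, 4.6, -15.1]
gripper_width: 0.0116
[ 0.58960553  0.86149935 -0.02410995] [ -3.69253954   4.57074433 -15.14315824] 0.011574880159954996
```

```bash
python3 - <<'E'
from h import *
w=grab("wrist","w5"); s=grab("scene","s5"); crop(w,"w5c",180,60,330,290,2.6) if 0 else crop(w,"w5c",190,70,340,290,3)
a=cv2.resize(load("scene0")["color"][140:220,255:305,::-1],None,fx=7,fy=7,interpolation=cv2.INTER_CUBIC)
b=cv2.resize(s["color"][140:220,255:305,::-1],None,fx=7,fy=7,interpolation=cv2.INTER_CUBIC)
cv2.imwrite("pics/cmp5.png",np.hstack([a,b]))
from rig import observe; print(wj(observe()["tool_pos"]))
E
```

```text
[-104.00096627  -31.96975786   67.60453489]
```

View pics/cmp5.png

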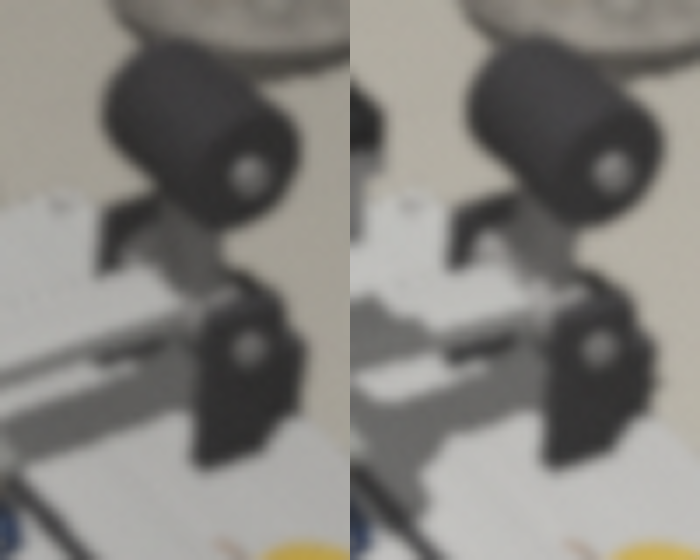

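View pics/w5c.png

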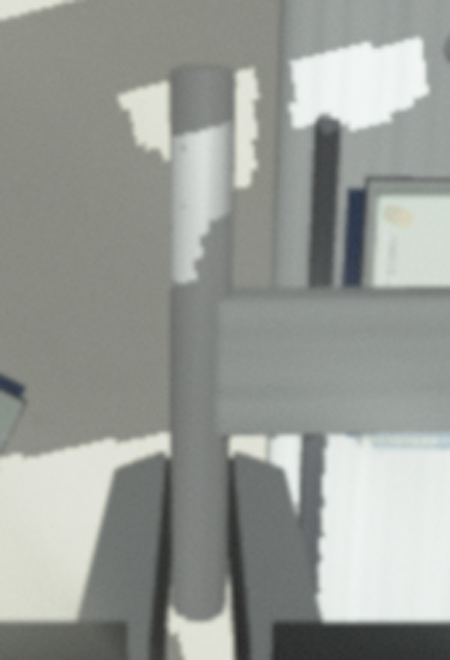

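```bash
python3 - <<'E'
from h import *
s=load("s5"); w=load("w5")
def P(x,y,z,th): # arm down jig coords, rotate
    dx,dz=x-90,z-65; c,sn=np.cos(th),np.sin(th)
    return jw(90+dx*c+dz*sn,y,65-dx*sn+dz*c)
p0=proj(s,P(90,-28,131,0))
for th in (0,.03,.05,.07,.08,.09,.1): print(th,(proj(s,P(90,-28,131,th))-p0).round(2), "bar z",round(65+195*np.sin(th),1))
for za in range(60,95,3):
    A=onz(w,*full(203,66,190,70,3),za/1000);B=onz(w,*full(200,618,190,70,3),za/1000); print(za,np.linalg.norm(A-B)*1000,wj(A).round(),wj(B).round())
E
```

```text
0 [0. 0.] bar z 65.0
0.03 [ 0.7  -0.21] bar z 70.8
0.05 [ 1.16 -0.35] bar z 74.7
0.07 [ 1.62 -0.47] bar z 78.6
0.08 [ 1.85 -0.52] bar z 80.6
0.09 [ 2.08 -0.58] bar z 82.5
0.1 [ 2.31 -0.63] bar z 84.5
60 126.06974283562955 [-102.   57.   60.] [-102.  -69.   60.]
63 124.04495582758797 [-102.   57.   63.] [-102.  -67.   63.]
66 122.02016881954643 [-102.   57.   66.] [-102.  -65.   66.]
69 119.99538181150484 [-102.   57.   69.] [-102.  -63.   69.]
72 117.97059480346336 [-102.   57.   72.] [-102.  -61.   72.]
75 115.94580779542183 [-102.   57.   75.] [-102.  -59.   75.]
78 113.92102078738024 [-102.   57.   78.] [-102.  -57.   78.]
81 111.8962337793387 [-102.   57.   81.] [-102.  -55.   81.]
84 109.87144677129712 [-102.   57.   84.] [-102.  -53.   84.]
87 107.84665976325562 [-102.   57.   87.] [-102.  -51.   87.]
90 105.82187275521405 [-102.   57.   90.] [-102.  -49.   90.]
93 103.79708574717249 [-102.   56.   93.] [-102.  -47.   93.]
```

```bash
for i in 1 2; do python3 -m crank '[[0.0,0,0,-0.003,0,0,0],[0.0,0,0,-0.003,0,0,0],[0.0,0,0,-0.003,0,0,0]]'; done;  python3 -m crank '[[0.0,0,0,0,0,0,0],[0.0,0,0,0,0,0,0]]'
```

```text
time: 11.47
tool_pos: [0.4804, 0.0469, 0.0661]
orientation: [-3.136, 0.001, 1.328]
force: [-7.1, 3.3, -8.9]
gripper_width: 0.0118
time: 11.72
tool_pos: [0.4803, 0.0469, 0.0643]
orientation: [-3.136, 0.001, 1.328]
force: [-9.7, 2.4, -2.6]
gripper_width: 0.0119
time: 11.88
tool_pos: [0.4803, 0.0469, 0.0643]
orientation: [-3.136, 0.001, 1.328]
force: [-10.7, 2.9, -3.2]
gripper_width: 0.0116
```

```bash
python3 - <<'E'
from h import *
w=load("w5"); s=load("s5"); crop(s,"s5c",160,130,260,230,6)
E
```

```text
(no output)
```

View pics/s5c.png

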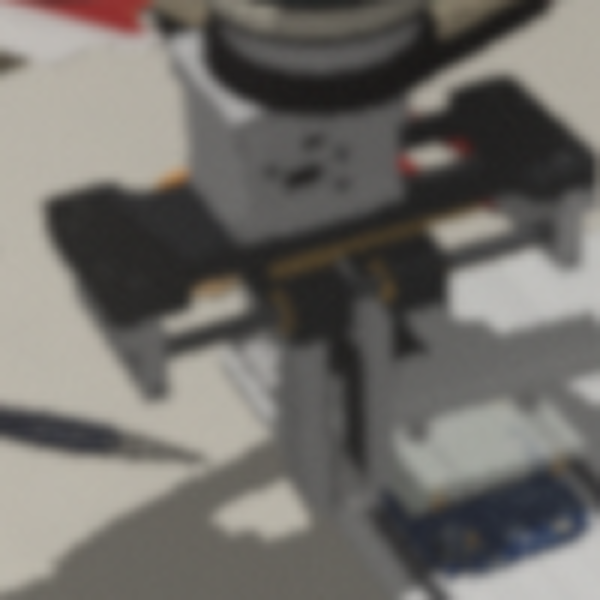

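```bash
python3 - <<'E'
from h import *
crop(load("w5"),"w5d",100,0,512,300,1.9)
E
```

```text
(no output)
```

View pics/w5d.png

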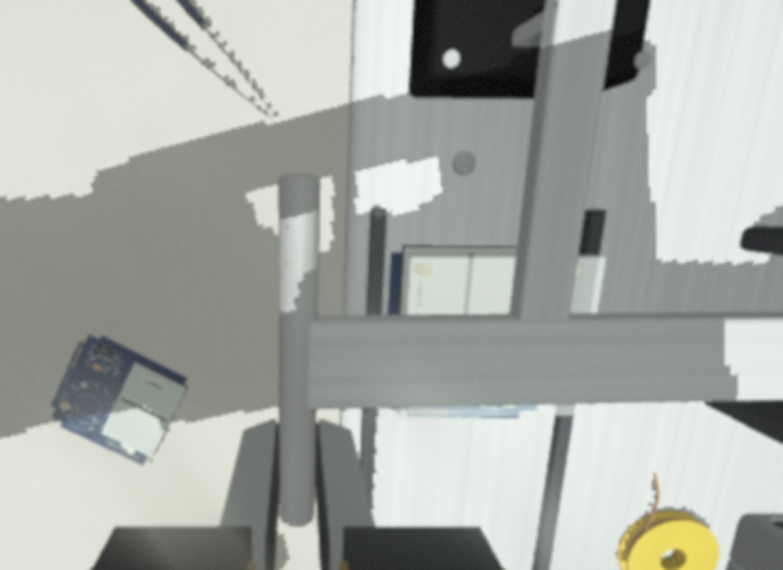

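```bash
python3 -m crank '[[0.0,-0.001,0,0,0,0,0],[0.0,-0.001,0,0,0,0,0],[0.0,-0.001,0,0,0,0,0]]' 6; python3 -m crank '[[0.0,0,0,0.002,0,0,0],[0.0,0,0,0.004,0,0,0],[0.0,0,0,0.004,0,0,0]]';  python3 -m crank '[[0.0,0,0,0.002,0,0,0],[0.0,0,0,0.004,0,0,0],[0.0,0,0,0.004,0,0,0]]'
```

```text
time: 12.13
tool_pos: [0.4804, 0.0469, 0.0646]
orientation: [-3.139, 0.0, 1.328]
force: [-8.0, 2.9, -3.5]
gripper_width: 0.0118
time: 12.38
tool_pos: [0.4803, 0.0464, 0.0679]
orientation: [-3.139, 0.001, 1.328]
force: [-5.9, 2.0, -8.2]
gripper_width: 0.0118
time: 12.63
tool_pos: [0.4803, 0.0462, 0.0718]
orientation: [-3.139, 0.002, 1.328]
force: [-6.8, 2.7, -7.8]
gripper_width: 0.0121
```

```bash
python3 - <<'E'
from h import *
w=grab("wrist","w6"); s=grab("scene","s6"); crop(w,"w6c",190,70,340,290,3)
a=cv2.resize(load("scene0")["color"][140:220,255:305,::-1],None,fx=7,fy=7,interpolation=cv2.INTER_CUBIC)
b=cv2.resize(s["color"][140:220,255:305,::-1],None,fx=7,fy=7,interpolation=cv2.INTER_CUBIC)
cv2.imwrite("pics/cmp6.png",np.hstack([a,b]))
E
```

```text
(no output)
```

View pics/cmp6.png

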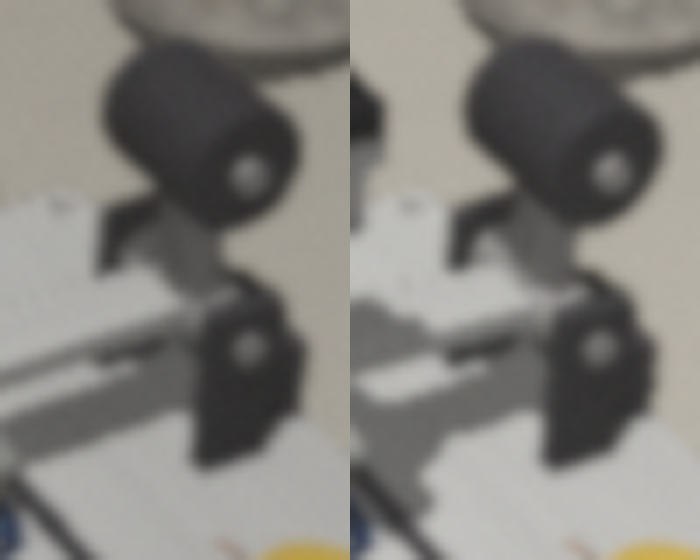

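View pics/w6c.png

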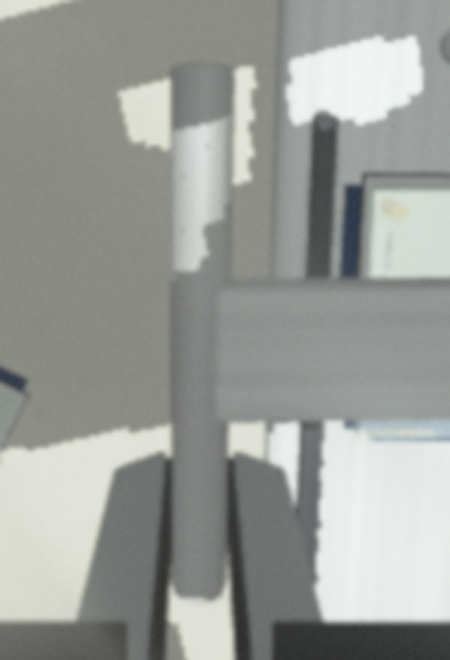

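The pads slip on the bar while the arm stays at about 0.07 rad, so something still holds it. I'm letting it down and sliding the catch to the other end.

```bash
python3 -m crank '[[0.0,0,0,-0.006,0,0,0],[0.0,0,0,-0.012,0,0,0],[0.0,0,0,-0.016,0,0,0],[0.0,0,0,-0.018,0,0,0],[0.0,0,0,-0.018,0,0,0],[0.04,0,0,-0.018,0,0,0],[0.04,0,0,-0.018,0,0,0],[0.04,0,0,-0.018,0,0,0]]'
python3 -m crank '[[0.04,0,0,0.025,0,0,0],[0.04,0,0,0.063,0,0,0],[0.04,0,0,0.063,0,0,0]]'
python3 - <<'E'
from h import *
s=grab("scene","s7"); crop(s,"s7c",140,140,340,290,4)
b=cv2.resize(s["color"][140:220,255:305,::-1],None,fx=7,fy=7,interpolation=cv2.INTER_CUBIC); cv2.imwrite("pics/cmp7.png",b)
from rig import observe; p=observe()["tool_pos"];print(p,wj(p)); q=jw(-38.5,122,117); print(q,q-p)
E
```

```text
time: 13.4
tool_pos: [0.4856, 0.0456, 0.0571]
orientation: [3.132, -0.0, 1.327]
force: [1.3, -0.2, 0.4]
gripper_width: 0.0292
time: 13.65
tool_pos: [0.4887, 0.0458, 0.1265]
orientation: [3.122, -0.003, 1.327]
force: [2.1, -0.7, 0.2]
gripper_width: 0.0397
[0.48745507 0.04585515 0.12384933] [-97.03006098 -31.26448976 123.84932854]
[0.58144893 0.18032048 0.117     ] [ 0.09399386  0.13446533 -0.00684933]
```

View pics/s7c.png

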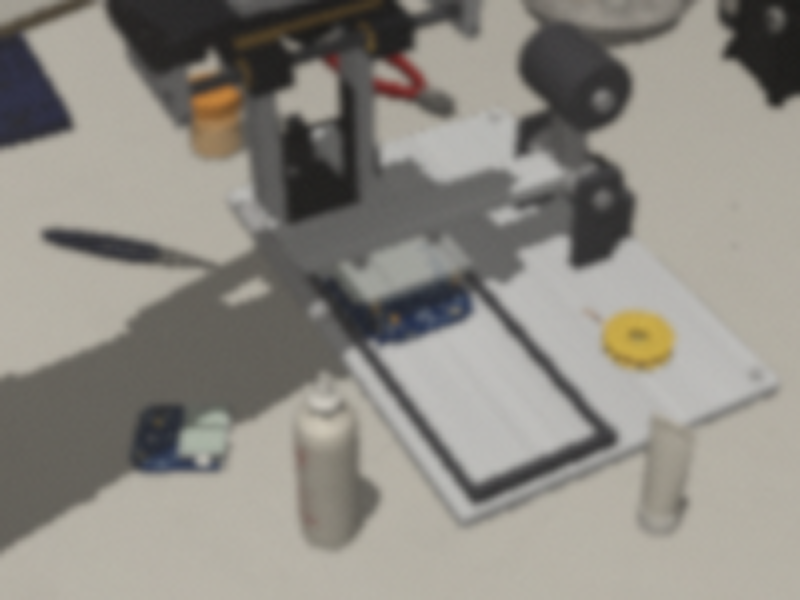

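View pics/cmp7.png

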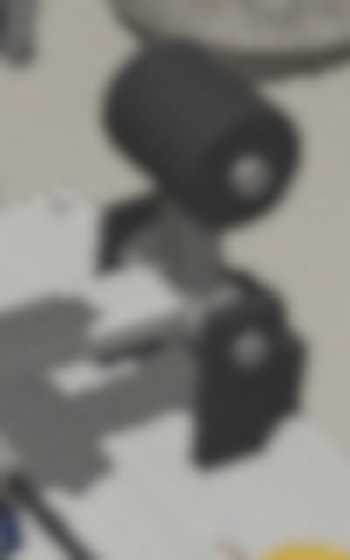

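```bash
python3 -m crank '[[0.04,0.022,0.032,0,0,0,0],[0.04,0.045,0.064,0,0,0,0],[0.04,0.068,0.096,0,0,0,0],[0.04,0.092,0.1315,0,0,0,0],[0.04,0.094,0.1345,0,0,0,0],[0.04,0.094,0.1345,0,0,0,0],[0.04,0.094,0.1345,0,0,0,0]]'
python3 - <<'E'
from h import *
w=grab("wrist","w8"); crop(w,"w8c",180,160,330,280,5)
from rig import observe; p=observe()["tool_pos"];print(p,wj(p))
E
```

```text
time: 14.28
tool_pos: [0.5761, 0.1807, 0.1165]
orientation: [3.141, 0.001, 1.328]
force: [1.3, -0.5, 0.2]
gripper_width: 0.0399
[0.57577285 0.18012816 0.11675221] [-43.95950631 120.43517422 116.75221191]
```

View pics/w8c.png

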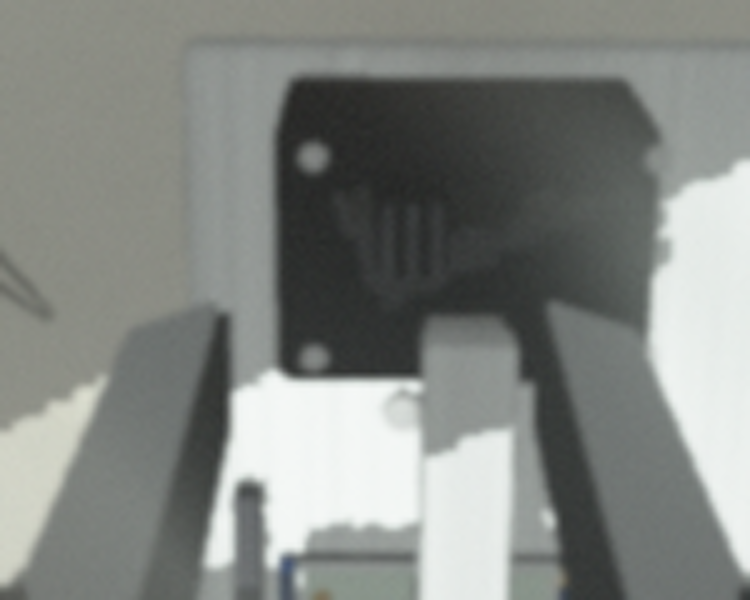

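```bash
python3 -m crank '[[0.04,0.004,-0.001,-0.03,0,0,0],[0.04,0.004,-0.001,-0.055,0,0,0],[0.04,0.004,-0.001,-0.063,0,0,0],[0.04,0.004,-0.001,-0.063,0,0,0],[0.005,0.004,-0.001,-0.063,0,0,0],[0.005,0.004,-0.001,-0.063,0,0,0],[0.005,0.004,-0.001,-0.063,0,0,0],[0.005,0.004,-0.001,-0.063,0,0,0]]' 10
python3 -m crank '[[0.005,0,0,0,0,0,0],[0.005,0,0,0,0,0,0],[0.005,0.005,-0.0012,0,0,0,0],[0.005,0.010,-0.0025,0,0,0,0],[0.005,0.015,-0.0037,0,0,0,0],[0.005,0.019,-0.0047,0,0,0,0],[0.005,0.022,-0.0055,0,0,0,0],[0.005,0.022,-0.0055,0,0,0,0]]'
python3 - <<'E'
from h import *
from rig import observe; s=observe(); print(wj(s["tool_pos"]),s["gripper_width"],s["force"])
E
```

```text
time: 15.0
tool_pos: [0.5803, 0.1801, 0.0547]
orientation: [3.14, -0.001, 1.327]
force: [0.3, -0.3, 0.4]
gripper_width: 0.0166
time: 15.67
tool_pos: [0.6004, 0.175, 0.0545]
orientation: [-3.137, 0.0, 1.328]
force: [-5.8, -0.4, 8.4]
gripper_width: 0.012
[-18.78829773 121.4371521   54.48232543] 0.01197012249654201 [-5.75733811 -0.42872613  8.39215615]
```

```bash
python3 -m crank '[[0.04,-0.001,0,0,0,0,0],[0.04,-0.001,0,0,0,0,0],[0.04,-0.001,0,0.03,0,0,0],[0.04,-0.001,0,0.063,0,0,0],[0.04,-0.026,-0.028,0.063,0,0,0],[0.04,-0.051,-0.056,0.063,0,0,0],[0.04,-0.076,-0.083,0.063,0,0,0],[0.04,-0.1,-0.109,0.063,0,0,0]]'
python3 -m crank '[[0.04,-0.023,-0.0255,0,0,0,0],[0.04,-0.023,-0.0255,0,0,0,0],[0.04,-0.023,-0.0255,0,0,0,0]]'
python3 - <<'E'
from h import *
from rig import observe; s=observe(); p=s["tool_pos"]; print(p,wj(p), [.4783-p[0],.0405-p[1]])
E
```

```text
time: 16.33
tool_pos: [0.5007, 0.0646, 0.1159]
orientation: [-3.142, 0.0, 1.328]
force: [1.0, -0.6, 0.3]
gripper_width: 0.0402
time: 16.58
tool_pos: [0.4783, 0.0393, 0.1162]
orientation: [3.141, -0.0, 1.325]
force: [0.1, 0.3, 0.0]
gripper_width: 0.0399
[0.47825804 0.03933663 0.11623292] [-104.36902038  -39.8211422   116.23291526] [np.float64(4.196373825599009e-05), np.float64(0.0011633741113259918)]
```

```bash
python3 -m crank '[[0.04,0,0,-0.03,0,0,0],[0.04,0,0,-0.06,0,0,0],[0.04,0,0,-0.068,0,0,0],[0.0,0,0,-0.068,0,0,0],[0.0,0,0,-0.068,0,0,0],[0.0,0,0,-0.068,0,0,0],[0.0,0,0,-0.068,0,0,0],[0.0,0,0,-0.068,0,0,0]]' 10
python3 -m crank '[[0.0,0,0,0.002,0,0,0],[0.0,0,0,0.004,0,0,0],[0.0,0,0,0.004,0,0,0]]'
for i in 1 2 3 ; do python3 -m crank '[[0.0,0,0,0.001,0,0,0],[0.0,0,0,0.002,0,0,0],[0.0,0,0,0.002,0,0,0]]'; done
```

```text
time: 17.25
tool_pos: [0.4783, 0.0408, 0.0501]
orientation: [-3.14, -0.001, 1.328]
force: [-3.9, 1.3, 5.1]
gripper_width: 0.0115
time: 17.5
tool_pos: [0.4783, 0.0408, 0.0528]
orientation: [-3.141, -0.001, 1.328]
force: [-2.2, 2.8, -2.6]
gripper_width: 0.0113
time: 17.75
tool_pos: [0.4783, 0.0407, 0.0545]
orientation: [-3.141, -0.001, 1.328]
force: [-2.4, 3.8, -1.7]
gripper_width: 0.0115
time: 18.0
tool_pos: [0.4784, 0.0407, 0.0565]
orientation: [-3.141, -0.001, 1.328]
force: [-2.7, 4.0, -1.6]
gripper_width: 0.0117
time: 18.25
tool_pos: [0.4785, 0.0406, 0.0586]
orientation: [-3.141, -0.001, 1.328]
force: [-3.0, 4.3, -0.5]
gripper_width: 0.0116
```

```bash

for i in 1 2 3 ; do python3 -m crank '[[0.0,0,0,0.001,0,0,0],[0.0,0,0,0.002,0,0,0],[0.0,0,0,0.002,0,0,0]]'; done;  python3 - <<'E'
from h import *
from rig import observe; s=observe(); print(s["wrist_torque"],wj(s["tool_pos"]))
E
```

```text
time: 18.5
tool_pos: [0.4786, 0.0406, 0.0606]
orientation: [-3.141, -0.001, 1.328]
force: [-2.2, 4.2, -0.9]
gripper_width: 0.0116
time: 18.75
tool_pos: [0.4787, 0.0406, 0.0627]
orientation: [-3.141, -0.001, 1.328]
force: [-2.2, 4.9, -1.2]
gripper_width: 0.0116
time: 19.0
tool_pos: [0.4788, 0.0405, 0.0648]
orientation: [3.141, -0.001, 1.328]
force: [-2.0, 4.4, -2.0]
gripper_width: 0.0116
[ 0.85979096  0.52229885 -0.07991969] [-104.10301527  -38.51390207   64.82142727]
```

```bash

for i in 1 2 3 ; do python3 -m crank '[[0.0,0,0,0.001,0,0,0],[0.0,0,0,0.003,0,0,0],[0.0,0,0,0.003,0,0,0]]'; done
```

```text
time: 19.25
tool_pos: [0.4791, 0.0405, 0.0681]
orientation: [3.141, -0.001, 1.328]
force: [-1.3, 5.6, -1.2]
gripper_width: 0.0116
time: 19.5
tool_pos: [0.4794, 0.0404, 0.0714]
orientation: [3.14, -0.001, 1.328]
force: [-0.8, 5.8, -1.7]
gripper_width: 0.0116
time: 19.75
tool_pos: [0.4797, 0.0403, 0.0745]
orientation: [3.139, -0.001, 1.328]
force: [-0.0, 5.2, -2.3]
gripper_width: 0.0116
```

The arm is free: 24 mm of lift at only 1–2 N. I'm following the arc.

```bash
python3 -m crank '[[0.0,0.0027,-0.0007,0.0086,0,0,0],[0.0,0.0042,-0.001,0.0162,0,0,0],[0.0,0.0059,-0.0015,0.0238,0,0,0],[0.0,0.0084,-0.0021,0.0332,0,0,0],[0.0,0.0114,-0.0029,0.0425,0,0,0],[0.0,0.0149,-0.0037,0.0515,0,0,0],[0.0,0.0188,-0.0047,0.0604,0,0,0],[0.0,0.0232,-0.0058,0.0691,0,0,0]]' 12
python3 - <<'E'
from h import *
from rig import observe; s=observe(); print(s["wrist_torque"],wj(s["tool_pos"]),s["force"])
E
```

```text
time: 20.42
tool_pos: [0.4999, 0.035, 0.1434]
orientation: [-3.137, -0.0, 1.328]
force: [-7.5, 5.6, 2.8]
gripper_width: 0.0117
[ 1.04375074  1.42322553 -0.05272637] [-82.34133629 -38.77584449 143.4193113 ] [-7.45687816  5.56141285  2.83596916]
```

```bash
python3 -m crank '[[0.0,0.0048,-0.0012,0.0084,0,0,0],[0.0,0.0099,-0.0025,0.0166,0,0,0],[0.0,0.0165,-0.0041,0.0261,0,0,0],[0.0,0.0238,-0.006,0.0351,0,0,0],[0.0,0.0315,-0.0079,0.0436,0,0,0],[0.0,0.0397,-0.0099,0.0517,0,0,0],[0.0,0.0484,-0.0121,0.0592,0,0,0],[0.0,0.0575,-0.0144,0.0662,0,0,0]]' 12
python3 - <<'E'
from h import *
from rig import observe; s=observe(); print(s["wrist_torque"],wj(s["tool_pos"]),s["force"]); grab("wrist","w9"); crop(grab("scene","s9"),"s9c",140,70,340,220,4)
E
```

```text
time: 21.08
tool_pos: [0.5593, 0.0196, 0.213]
orientation: [3.139, 0.001, 1.328]
force: [-3.8, 4.4, 7.5]
gripper_width: 0.0115
[0.61650482 0.86361167 0.0194947 ] [-20.94121189 -39.30088543 212.96646753] [-3.75821528  4.42635526  7.50257212]
```

View pics/s9c.png

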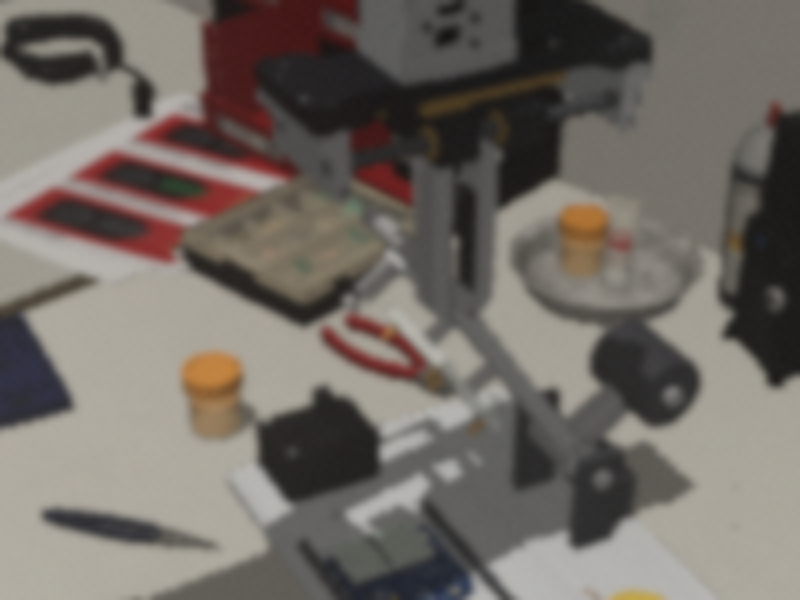

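View pics/w9.png

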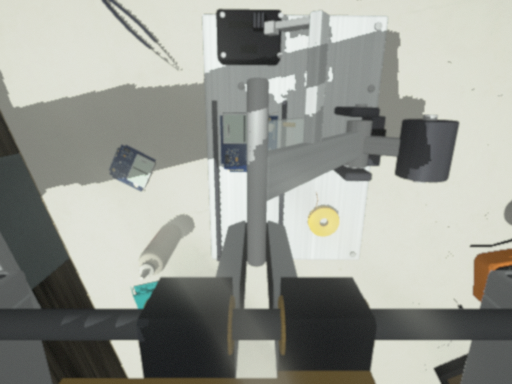

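```bash
python3 -m crank '[[0.0,0.0095,-0.0024,0.0065,0,0,0],[0.0,0.0193,-0.0048,0.0123,0,0,0],[0.0,0.0294,-0.0074,0.0175,0,0,0],[0.0,0.0399,-0.01,0.0221,0,0,0],[0.0,0.0506,-0.0127,0.026,0,0,0],[0.0,0.0615,-0.0154,0.0292,0,0,0],[0.0,0.0707,-0.0177,0.0314,0,0,0],[0.0,0.0707,-0.0177,0.0314,0,0,0]]' 12
python3 - <<'E'
from h import *
from rig import observe; s=observe(); print(s["q"],wj(s["tool_pos"]),s["force"])
E
```

```text
time: 21.85
tool_pos: [0.6331, 0.0007, 0.242]
orientation: [3.135, 0.001, 1.327]
force: [1.4, 2.4, 1.8]
gripper_width: 0.0115
[-0.08736577  0.26691939  1.09140248 -0.00193872  1.77650721  0.15651254] [ 55.19336518 -39.71096604 242.03570075] [1.38175751 2.43190077 1.82674349]
```

```bash
python3 -m crank '[[0.05,0.004,-0.001,0,0,0,0],[0.05,0.004,-0.001,0,0,0,0],[0.05,0.004,-0.001,0,0,0,0],[0.05,0.004,-0.001,0.02,0,0,0],[0.05,0.004,-0.001,0.045,0,0,0],[0.05,0.004,-0.001,0.06,0,0,0],[0.05,0.004,-0.001,0.06,0,0,0],[0.05,0.004,-0.001,0.06,0,0,0]]' 12
python3 - <<'E'
from h import *
grab("wrist","w10"); crop(grab("scene","s10"),"s10c",140,70,340,220,4)
E
```

```text
time: 22.52
tool_pos: [0.6338, 0.001, 0.3008]
orientation: [3.141, 0.0, 1.327]
force: [-0.1, 0.4, -1.0]
gripper_width: 0.0501
```

View pics/s10c.png

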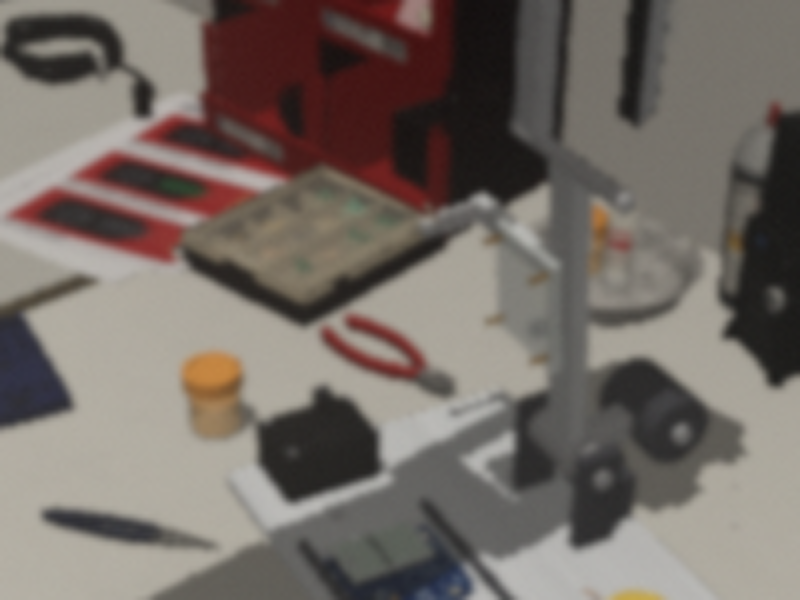

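View pics/w10.png

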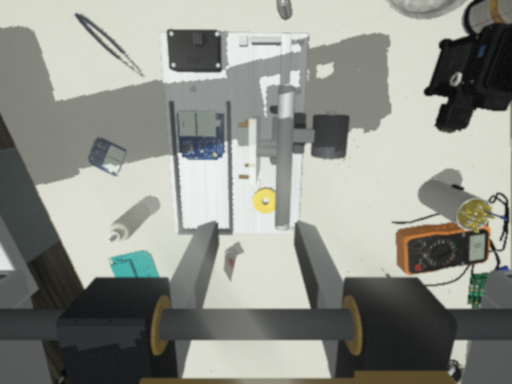

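The arm stands open by itself: vertical in the scene view, with the counterweight behind. Next I turn the closed gripper 90° so the body clears the press plate, and push the board from its +y end.

```bash
python3 -m crank '[[0.0,-0.03,0.02,0,0,0,7],[0.0,-0.045,0.05,0,0,0,14],[0.0,-0.058,0.085,0,0,0,21],[0.0,-0.058,0.118,0,0,0,28],[0.0,-0.058,0.118,0,0,0,35],[0.0,-0.058,0.118,0,0,0,42],[0.0,-0.058,0.118,0,0,0,49],[0.0,-0.058,0.118,0,0,0,56]]' 20
python3 -m crank '[[0.0,0,0,-0.03,0,0,7],[0.0,0,0,-0.06,0,0,14],[0.0,0,0,-0.09,0,0,21],[0.0,0,0,-0.12,0,0,28],[0.0,0,0,-0.15,0,0,34],[0.0,0,0,-0.18,0,0,34],[0.0,0,0,-0.18,0,0,34]]'
python3 - <<'E'
from h import *
from rig import observe; s=observe(); print(s["tool_pos"],s["orientation"],wj(s["tool_pos"]),s["q"]); crop(grab("wrist","w11"),"w11b",0,0,512,384,1.5);  crop(grab("scene","s11"),"s11c",140,120,340,270,4)
E
```

```text
time: 23.28
tool_pos: [0.5751, 0.1195, 0.2978]
orientation: [-3.138, -0.002, 2.312]
force: [-0.7, -0.3, -0.5]
gripper_width: 0.0012
time: 23.87
tool_pos: [0.5698, 0.1184, 0.1102]
orientation: [-3.135, -0.017, 2.898]
force: [-0.7, 1.1, -1.6]
gripper_width: 0.0005
[0.56982636 0.11844434 0.1102238 ] [-3.13521366 -0.01694386  2.89831117] [-34.75003643  59.15352234 110.2238009 ] [ 1.07638757e-01  2.08401161e-01  1.42360224e+00 -1.66092893e-04
  1.52769325e+00 -1.21992147e+00]
```

View pics/w11b.png

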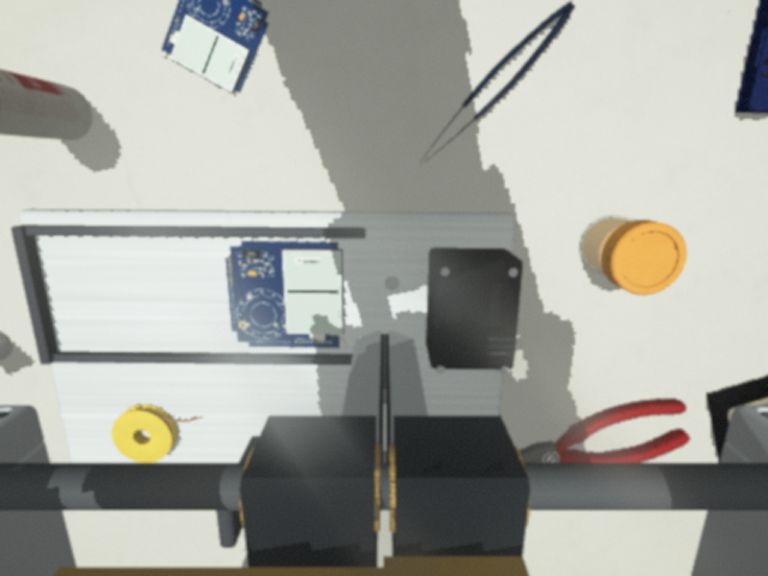

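View pics/s11c.png

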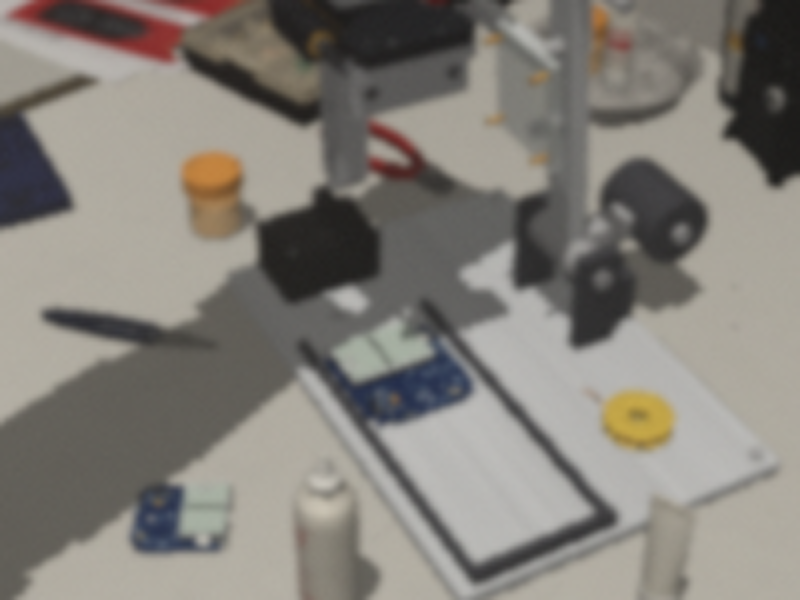

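```bash
python3 - <<'E'
from h import *
from rig import observe
w=load("w11")
for u,v,z in [(343,250,.02),(343,335,.02),(230,245,.014),(235,345,.014),(428,270,.05),(428,350,.05),(45,360,.022),(40,240,.022)]: print((u,v),wj(onz(w,*full(u,v,0,0,1.5),z)).round(1))
s=observe(); print(s["tool_pos"],s["orientation"],wj(s["tool_pos"]))
E
```

```text
(343, 250) [-60.8  33.1  20. ]
(343, 335) [-4.2 31.9 20. ]
(230, 245) [-62.6 -39.1  14. ]
(235, 345) [  5.8 -41.9  14. ]
(428, 270) [-55.5  83.4  50. ]
(428, 350) [-7.2 84.8 50. ]
(45, 360) [  13.8 -166.4   22. ]
(40, 240) [ -66.7 -153.1   22. ]
[0.5742582  0.11897727 0.1178413 ] [-3.13959082 -0.00531821  2.89815833] [-30.58024197  60.74664395 117.84130108]
```

```bash
python3 -m crank '[[0.0,0,0,-0.03,0,0,0],[0.0,0,0,-0.06,0,0,0],[0.0,0,0,-0.08,0,0,0],[0.0,0,0,-0.08,0,0,0],[0.0,0,0,-0.08,0,0,0]]'
python3 - <<'E'
from h import *
from rig import observe; s=observe(); print(s["tool_pos"],s["orientation"],wj(s["tool_pos"]))
E
```

```text
time: 24.38
tool_pos: [0.5767, 0.1192, 0.0415]
orientation: [3.141, 0.001, 2.898]
force: [0.6, 0.0, -0.5]
gripper_width: 0.001
[0.57671845 0.11923894 0.04146609] [3.14125318e+00 8.58392715e-04 2.89825974e+00] [-28.25716101  61.59787571  41.46608527]
```

```bash
python3 -m crank '[[0.0,0,0,-0.02,0,0,0],[0.0,0,0,-0.026,0,0,0],[0.0,0,0,-0.026,0,0,0],[0.0,-0.0015,-0.0058,-0.026,0,0,0],[0.0,-0.0029,-0.0116,-0.026,0,0,0],[0.0,-0.0044,-0.0175,-0.026,0,0,0],[0.0,-0.0058,-0.0233,-0.026,0,0,0],[0.0,-0.0073,-0.0291,-0.026,0,0,0]]'
python3 - <<'E'
from h import *
from rig import observe; s=observe(); print(s["force"],wj(s["tool_pos"])); crop(grab("scene","s12"),"s12c",140,120,340,270,4)
E
```

```text
time: 25.05
tool_pos: [0.5694, 0.0897, 0.0153]
orientation: [3.14, 0.002, 2.898]
force: [0.8, 0.8, 2.5]
gripper_width: 0.0007
[0.81849171 0.77333233 2.49396049] [-28.13671061  31.1283667   15.33009171]
```

View pics/s12c.png

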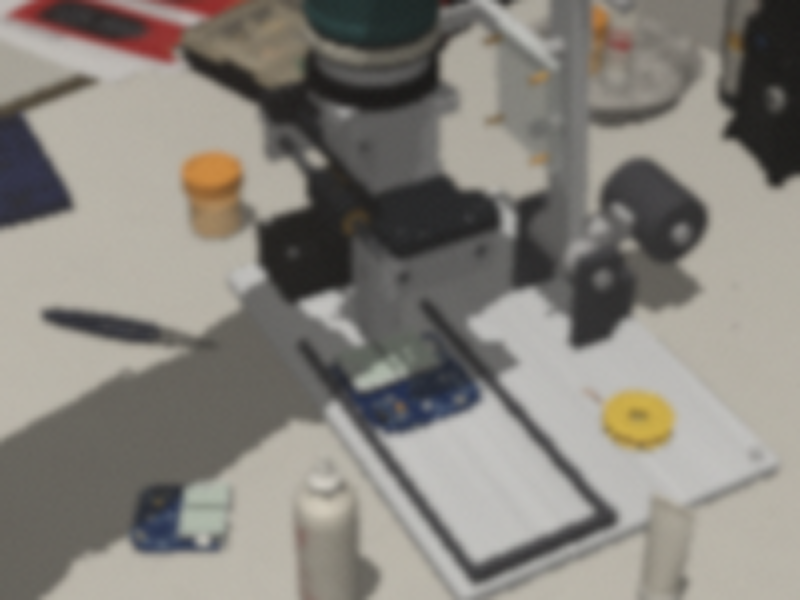

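```bash
python3 -m crank '[[0.0,-0.0015,-0.0058,0,0,0,0],[0.0,-0.0029,-0.0116,0,0,0,0],[0.0,-0.0044,-0.0175,0,0,0,0],[0.0,-0.0058,-0.0233,0,0,0,0],[0.0,-0.0058,-0.0233,0,0,0,0]]'
python3 - <<'E'
from h import *
from rig import observe; s=observe(); print(s["force"],wj(s["tool_pos"])); c=grab("scene","s13"); crop(c,"s13c",200,180,310,270,7)
E
```

```text
time: 25.52
tool_pos: [0.5634, 0.0658, 0.015]
orientation: [3.141, 0.001, 2.898]
force: [0.6, 1.1, 4.1]
gripper_width: 0.0004
[0.56462289 1.09524876 4.07821492] [-28.17357462   6.57811802  14.97226555]
```

View pics/s13c.png

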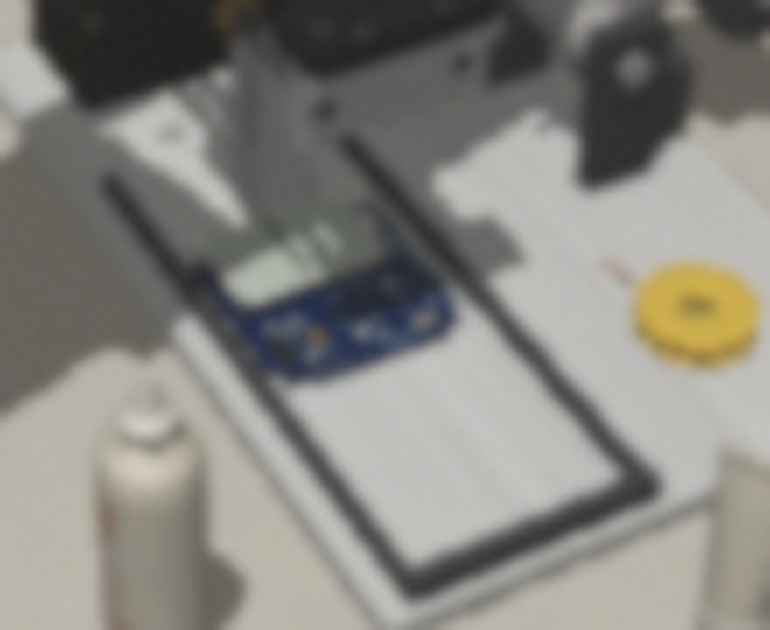

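```bash
python3 - <<'E'
from h import *
c=load("s13")
for u,v,z in [(300,378,.012),(440,330,.012),(410,570,.022),(640,470,.022)]: print(wj(onz(c,*full(u,v,200,180,7),z)).round(1))
E
```

```text
[-59.2 -69.3  12. ]
[ -7.  -71.9  12. ]
[ -74.1 -164.7   22. ]
[   9.6 -164.3   22. ]
```

```bash
python3 -m crank '[[0.0,-0.0019,-0.0078,0,0,0,0],[0.0,-0.0039,-0.0155,0,0,0,0],[0.0,-0.0058,-0.0233,0,0,0,0],[0.0,-0.0078,-0.031,0,0,0,0],[0.0,-0.0097,-0.0388,0,0,0,0],[0.0,-0.0117,-0.0466,0,0,0,0],[0.0,-0.0136,-0.0543,0,0,0,0],[0.0,-0.0156,-0.0621,0,0,0,0]]'
python3 - <<'E'
from h import *
from rig import observe; s=observe(); print(s["force"],wj(s["tool_pos"])); c=grab("scene","s14"); crop(c,"s14c",200,180,310,270,7)
E
```

```text
time: 26.23
tool_pos: [0.5481, 0.0051, 0.015]
orientation: [3.14, 0.002, 2.899]
force: [1.5, 3.8, 6.1]
gripper_width: 0.0006
[1.5011399  3.77967293 6.06179901] [-28.29453412 -56.11090951  15.02616938]
```

View pics/s14c.png

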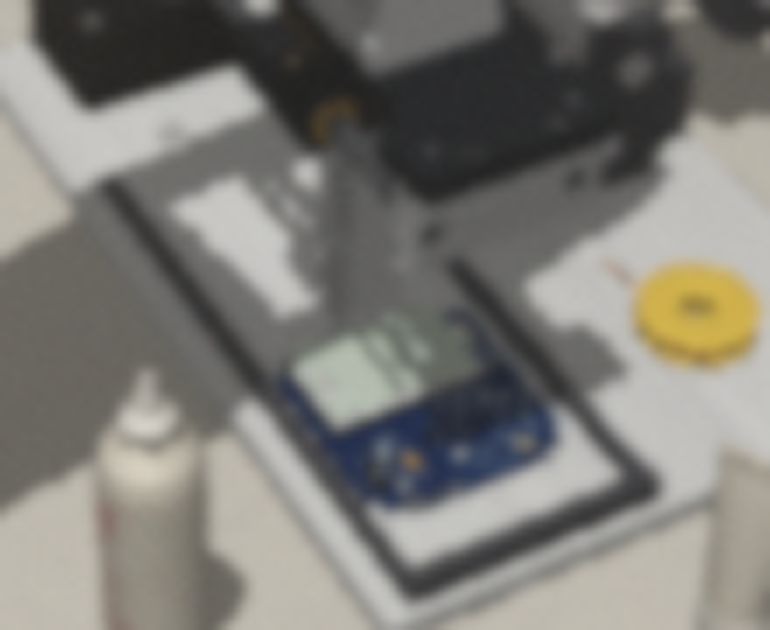

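```bash
python3 -m crank '[[0.0,-0.0017,-0.0068,0,0,0,0],[0.0,-0.0034,-0.0136,0,0,0,0],[0.0,-0.0049,-0.0194,0,0,0,0],[0.0,-0.0061,-0.0243,0,0,0,0],[0.0,-0.0068,-0.0272,0,0,0,0],[0.0,-0.0073,-0.0291,0,0,0,0],[0.0,-0.0075,-0.0301,0,0,0,0],[0.0,-0.0078,-0.031,0,0,0,0]]'
python3 - <<'E'
from h import *
from rig import observe; s=observe(); print(s["force"],wj(s["tool_pos"])); c=grab("scene","s15"); crop(c,"s15c",200,180,310,270,7)
E
```

```text
time: 26.95
tool_pos: [0.5415, -0.0191, 0.0152]
orientation: [3.126, 0.001, 2.899]
force: [4.4, 19.8, 5.6]
gripper_width: 0.0007
[ 4.3710465  19.81673604  5.55755721] [-28.85243581 -81.18898068  15.1578399 ]
```

View pics/s15c.png

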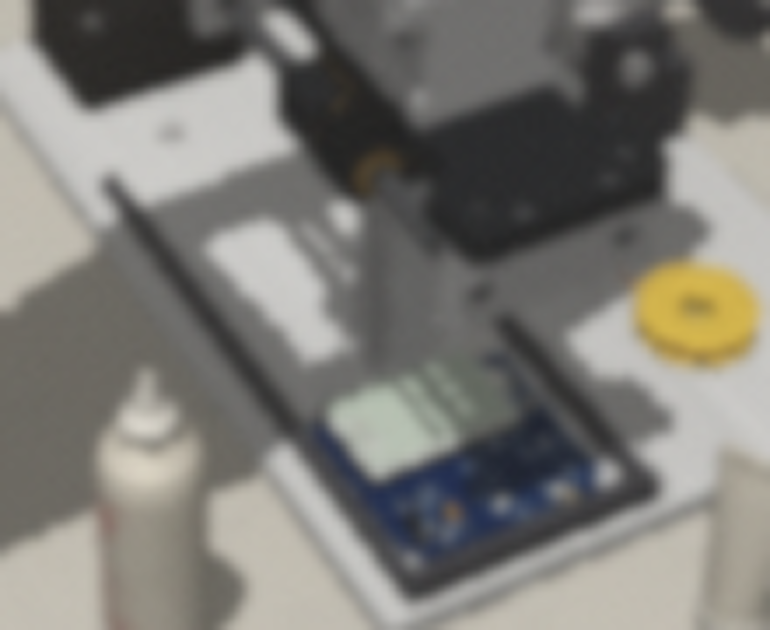

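```bash
python3 -m crank '[[0.0,0.0012,0.005,0,0,0,0],[0.0,0.0029,0.0116,0,0,0,0],[0.0,0.0058,0.0233,0,0,0,0],[0.0,0.0058,0.0233,0.03,0,0,0],[0.0,0.0058,0.0233,0.07,0,0,0],[0.0,-0.03,0.0233,0.1,0,0,0],[0.0,-0.07,0.0233,0.12,0,0,0],[0.0,-0.07,0.0233,0.12,0,0,0]]'
python3 -m crank '[[0.0,-0.04,0.02,0.02,0,0,0],[0.0,-0.08,0.02,0.02,0,0,0],[0.0,-0.08,0.02,0.02,0,0,0],[0.0,-0.08,0.02,0.02,0,0,0]]'
python3 - <<'E'
from h import *
from rig import observe; s=observe(); print(s["force"],wj(s["tool_pos"])); c=grab("scene","s16"); crop(c,"s16c",190,70,320,270,3);crop(c,"s16d",200,180,310,270,7); t=grab("top","t16"); crop(t,"t16c",145,115,335,275,4)
E
```

```text
time: 27.67
tool_pos: [0.4676, -0.003, 0.1375]
orientation: [-3.141, 0.003, 2.899]
force: [1.0, -0.1, 0.2]
gripper_width: 0.0003
time: 28.0
tool_pos: [0.3879, 0.0172, 0.1534]
orientation: [-3.141, -0.0, 2.899]
force: [0.7, 0.7, 0.5]
gripper_width: 0.0003
[0.71441803 0.74935717 0.50651195] [-186.61588338  -83.18876524  153.37516998]
```

View pics/s16d.png

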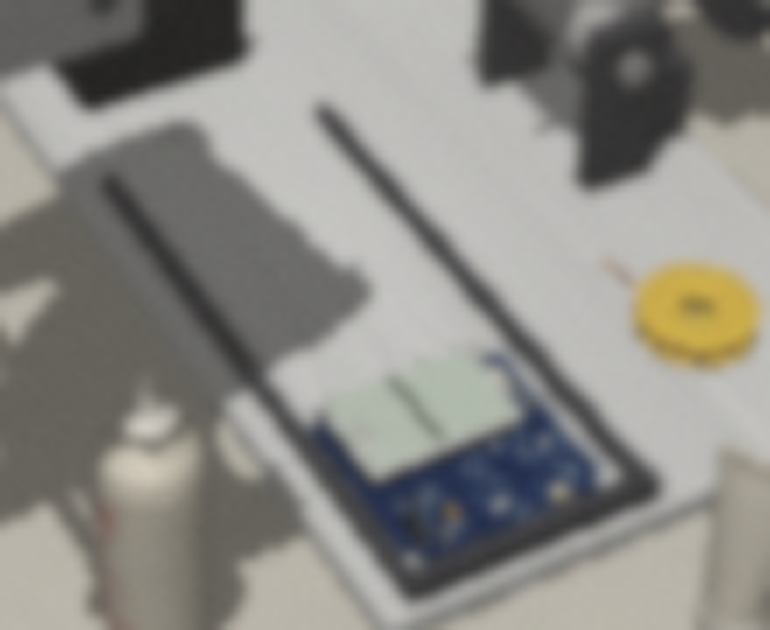

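View pics/s16c.png

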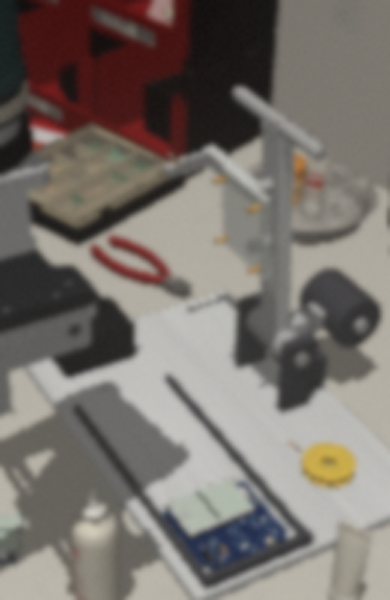

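View pics/t16c.png

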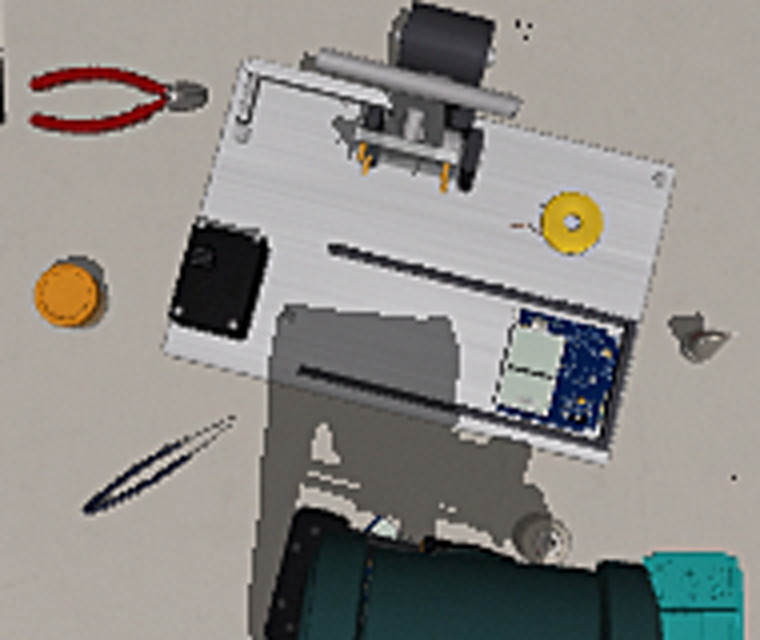

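```bash
python3 - <<'E'
from h import *
t=load("t16"); s=load("s16")
P=lambda c,u,v,z,*k: wj(onz(c,*full(u,v,*k),z)).round(1)
print("top shield +y edge",P(t,512,345,.02),P(t,500,395,.02),"-y edge",P(t,621,335,.014),P(t,606,430,.014),"stop inner",P(t,626,340,.022),P(t,608,430,.022))
k=(200,180,7)
print("scene -y edge",P(s,415,565,.014,*k),P(s,620,485,.014,*k),"shield +y",P(s,325,408,.02,*k),P(s,480,350,.02,*k))
E
```

```text
top shield +y edge [-22.1 -91.9  20. ] [-57.3 -91.9  20. ] -y edge [   3.2 -163.4   14. ] [ -62.7 -168.    14. ] stop inner [  -0.3 -166.5   22. ] [ -62.8 -168.4   22. ]
scene -y edge [ -68.  -157.9   14. ] [   5.3 -160.7   14. ] shield +y [-62.6 -92.   20. ] [ -5.  -93.3  20. ]
```

```bash
python3 - <<'E'
from rig import *
print(sign_off())
E
```

```text
the job is handed in; nothing more can be done
None
```

The job is handed in at 28 s of the 72 s allowed. The arm stands open by itself and the board lies flat on the side ledge, against the end stop.

**The arm and catch:**
- **First try:** the arm was held, with the force climbing to about 11 N, so I let it down.
- **Catch to the −x end:** the arm moved more but stuck at about 0.07–0.09 rad. The pads slipped on the bar at up to 15 N, below the 28 N limit.
- **Catch to the +x end:** the arm came free at 1–2 N. I followed its arc to about 1.4 rad and let go, and it stayed open.

**The board:** I pushed it along the rails with closed fingers until it met the stop, at about 20 N. Then I backed off and lifted clear.

**Last checks:**
- **Board position:** the last pictures put the board's origin at about y −124 to −129 mm in the jig's frame, against a target of −126. The two views differ by a few millimetres.
- **Arm and bystanders:** in the last pictures the arm is still open and the jar, bottle, tube, spool and tools look undisturbed.

**Unexplained:**
- **Block at the −x end:** it began at about 0.055 rad, later than the 0.02 rad described, and the arm appeared to pass the stated 0.07 rad limit.
- **Upward force while sliding:** the fingers felt 2–6 N upward as they pushed the board. It stayed flat.

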